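Fetch the brass mould from behind the glassware

TASK

The brass mould at the back of the metal rack is wanted on the steel plate, but three pieces of glassware hem it in. First move all three pieces of glass out onto the cork mat, standing up and let go; then take the mould and stand it upright in the middle of the steel plate; then put each piece of glass back, upright, where it stood on the rack at the start. Set the glass down gently, never let it fall over, and leave the paddle, the jacks and the tool pot alone.

Things in the scene. Friction and masses are not known exactly. Their poses are not given: they have to be found in the camera images.
- rack: Bright metal rack fixed on the bench: board 170 (x) by 220 (y) by 12 mm with an 8 mm thick rail along its far (+x) edge, rail top 46 mm over the bench. Origin at the centre of its underside; things stand on it at z = 12 mm. The mould stands about 35 mm from its middle towards the rail; one glass each to its left, right and front, about 70 mm from it; which is where varies.
- mat: Flat cork mat fixed on the bench, 280 (x) by 130 (y) by 6 mm, the side area for the glassware. Origin at the centre of its underside, x along its length; top at z = 6 mm. Lies to the left or right of the rack.
- plate: Dark square steel plate fixed on the bench, 130 by 130 by 10 mm, with a thin circle of 66 mm diameter marked in the middle. Origin at the centre of its underside; top at z = 10 mm. Lies on the other side of the rack from the mat.
- mould: Round brass mould, an open straight-sided cup of 56 mm outer diameter and 45 mm height, wall 7 mm, about 0.45 kg; upright, origin at the centre of its underside, z up.
- tumbler: Green glass tumbler, straight round and open on top, 58 mm outer diameter, 105 mm high, wall 4 mm, about 0.25 kg; upright, origin at the centre of its underside, z up.
- bottle: Green glass bottle, 60 mm diameter up to 70 mm height, then tapering to a straight round neck of 30 mm diameter from 96 mm up to its top at 140 mm, with a small black disc in the mouth, about 0.32 kg; upright, origin at the centre of its underside, z up.
- vase: Green glass vase, a square open tube with floor, 52 by 52 mm outside and 120 mm high, wall 5 mm, about 0.30 kg; upright, origin at the centre of its underside, z up, x and y along the normals of its flat sides.
- paddle: Bystander, to be left alone: flat wooden paddle lying on the bench between robot and rack, about 220 mm long, 70 mm wide, 12 mm thick.
- jacks: Bystander, to be left alone: steel jacks (big tweezers) lying on the bench beyond the rack, about 220 mm long, 62 mm wide, 12 mm high.
- pot: Bystander, to be left alone: white ceramic pot with two short tool handles in it, 80 mm diameter, 80 mm high (handles to 116 mm), standing beyond the rack.
Not all that is in view belongs to the job. Leave any blue look-alike of the vase alone. What is shaped like the tumbler but blue is not meant.

How it is judged:
By the outcome, as a careful person would: the job done as asked, in the order asked, and still so for the second after the job is handed in, with the robot touching nothing.
It also fails if it takes over 144 s, if anything falls off the work surface, if the arm or the gripper's body presses on something with over 40 N, if the wrist force passes 120 N, or if a joint passes its speed limit or range.

ROBOT

A 7-joint arm with a two-finger parallel gripper is mounted at the origin on the work surface. World frame = base frame: x ahead of the robot, y to its left, z up, the work surface at z = 0. Lengths are in m, angles in rad, forces in N, time in s.
With the tool pointing down it reaches from about 0.4 to 0.85 m from the base axis. Payload 10.4 kg.
Tool frame: the origin (TCP) lies at the very end of the fingers, on their centre line; the grasp point (between the pads) lies 19 mm behind it; z points along the fingers, x is the direction in which the jaws open and shut, and the axes are right-handed (so a half turn about z gives the same grasp; the last joint's range is limited). The gripper opens to 87 mm and grips with 3 to 60 N. Pads are 19 mm wide; open, the fingers measure 117 mm over their backs; the gripper's body (75 mm by 190 mm) begins 51 mm behind the grasp point.
Start: joints at [1.262, 0.332, -0.065, 1.46, 0.022, 1.35, -0.088], TCP at [0.176, -0.6, 0.223] pointing down, gripper open.
Joint ranges: [-2.6, 2.6], [-0.5, 2.12], [-1.47, 1.34], [0.16, 2.42], [-1.27, 4.41], [0.06, 2.06], [-2.6, 2.6]. Speed limits (rad/s): [2.22, 2.22, 2.79, 2.79, 3.14, 3.14, 3.14].

INTERFACE

Orientations are given as a unit quaternion [x, y, z, w].
In Python, from bench import r gives the robot as it stands. The module is installed in compiled form; this text tells all that it offers.
- The arm moves only by the tool carry_out, never from a script. Its argument "commands" is a list that holds one entry, the list of rows, each a list of 7 numbers: the closure in counts, from 0 (fully open) to 255 (shut), then the shift along the tool's x, y, z in units of 25 mm (1.0 is 25 mm), then the turn, a rotation vector about the tool's x, y, z in units of 5 degrees (1.0 is 5 degrees). A call has 1 to 12 rows; each row is the pose to reach, as a shift and turn from the pose measured when the call began, along the tool's axes at that moment; what a row does not reach only later rows make up. A row lasts 1/8 s, in which the tool goes at most 62.5 mm and 10.7 degrees, less where a joint would pass 70% of its speed; a pose out of reach is approached as far as the arm can. A call with a gripper value outside its range is refused whole. The fingers move at their own pace and stop on an object; "grip_force" is the grip in N (left out, the last holds). Time passes only in rows, so rows that repeat a pose let the fingers close. It gives the time, the measured TCP pose, the force and the opening at its end, in the units of the state.
- r.read_state(): the state, without advancing time (a new reading comes with each control period).
- r.camera(name): name is "scene" or "top"; returns the picture (480x640x3 uint8, blue, green, red); there is no depth.
- r.camera_info(name): a dict with "fx", "fy", "cx", "cy" (pixels), "k1" (the pictures are not rectified: a ray, as slopes to the right and down, at radius r is drawn at 1 + k1 r^2 times it, then the intrinsics apply), "origin" and "rotation" of the camera in the world. Camera axes: x right, y down, z forward; pixel columns grow to the right and rows downward; lengths in m; the calibration is good to about 2 mm. A picture is of the moment at which its call begins. camera_info takes no time and is no camera call.
- r.close_job(): hands the job in, once; it reports no verdict.
The state is a dict: "time": time; "joint_positions": joint angles; "joint_vel": joint speeds; "joint_torque": joint torques, N m; "ee_pos": TCP position; "eef_rot": TCP orientation; "ft_force": force on the tool from outside, world axes, zero at the start; "torque": the same for the moment, N m; "width": finger opening in m.
Only numpy, scipy, OpenCV 4.12 (cv2) and the standard library are available. Lean on these libraries where they do the work, as an engineer would, in place of code of your own. Each camera call takes 0.05 s, during which the arm holds its last target.

## Working session

There is one attempt and no reset: what is moved stays moved. The work goes in short steps, Python scripts to look and compute and a tool call to move; the robot and the scene stay as the last step left them, time stands still between calls to the robot, and variables do not carry over. Pictures are saved under pics/ and viewed, and the job is handed in when it is done.

Besides the shell and the picture viewer there is one more tool, called after "Emit:" as name(argument=value, ...), one argument or row to a line, values as JSON. carry_out: Moves the arm, as the interface text tells. Its arguments: {"type":"object","properties":{"commands":{"type":"array"},"grip_force":{"type":"number"}},"required":["commands"]}

```bash
mkdir -p pics && ls
python3 - <<'E'
from bench import r
import cv2
for n in("scene","top"):
    cv2.imwrite(f"pics/{n}0.png",r.camera(n)); print(r.camera_info(n))
print(r.read_state())
E
```

```text
pics
{'fx': 474.95291515030436, 'fy': 474.95291515030436, 'cx': 323.65226995891135, 'cy': 235.07814492066674, 'k1': -0.10286254061964115, 'origin': array([ 0.94335641, -0.67498294,  0.58631908]), 'rotation': array([ 0.8509317 ,  0.24727603, -0.12435574, -0.44643639])}
{'fx': 438.08140993071333, 'fy': 438.08140993071333, 'cx': 316.92262697621203, 'cy': 241.53193505310472, 'k1': -0.10159639774623144, 'origin': array([ 0.42783307, -0.001566  ,  0.90193365]), 'rotation': array([-0.69747207,  0.71167973, -0.05645157,  0.06211198])}
{'time': 0.1, 'joint_positions': array([ 1.26244695,  0.33282997, -0.06469409,  1.46086022,  0.02162725,
        1.34989572, -0.08848021]), 'joint_vel': array([ 1.68598852e-03, -2.90356285e-03,  5.05246955e-04, -3.28892245e-03,
       -1.14193281e-03,  4.00867071e-04,  2.86758811e-05]), 'joint_torque': array([ 7.29200419e-04, -6.24546933e+01,  2.41830829e-02, -3.90724039e+01,
       -6.16046414e-02,  3.64149653e-02,  2.67206042e-05]), 'ee_pos': array([ 0.17605913, -0.59932815,  0.22181881]), 'eef_rot': array([ 8.00597854e-01, -5.99201682e-01, -5.43980490e-04, -3.53079928e-04]), 'ft_force': array([ 0.41499246,  0.20074958, -0.77290686]), 'torque': array([-0.0112357 ,  0.03177747, -0.00181639]), 'width': 0.08720277822587853}
```

View pics/scene0.png

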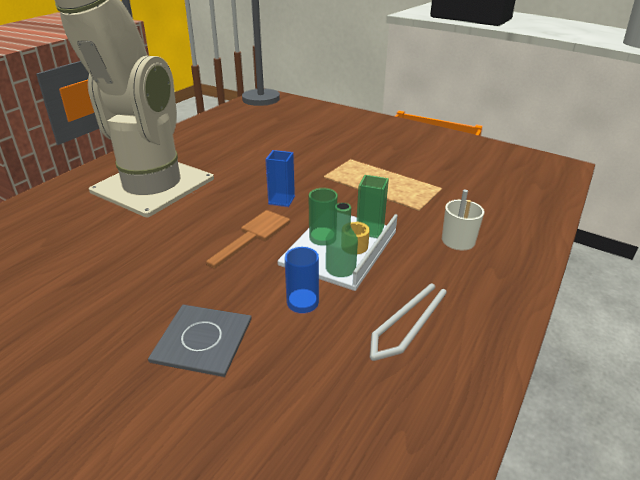

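View pics/top0.png

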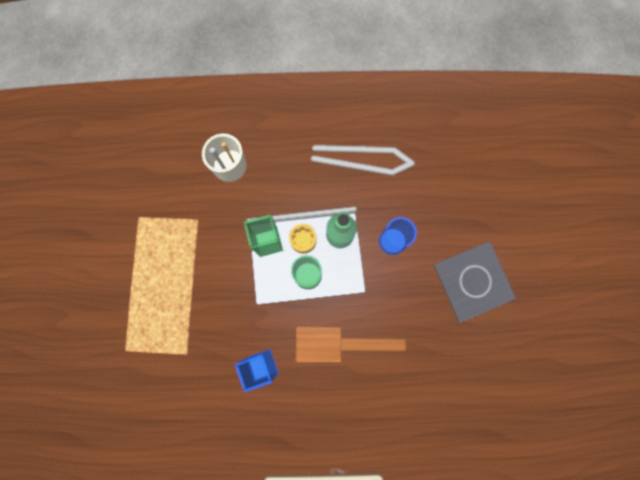

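The overview shows the mat on the left (+y, top px ~162,286), the plate on the right (475,281) and the rack in the centre. On the rack, the vase is left (264,236), the tumbler is in front (307,272), the bottle is right (341,230) and the mould is at (303,238). The blue vase (257,370) and blue tumbler (397,236) are decoys. Next I'll zoom in.

```bash
cat > h.py <<'E'
from bench import r
import numpy as np, cv2
from scipy.spatial.transform import Rotation as R
I={n:r.camera_info(n) for n in("scene","top")}
def K(i): return np.array([[i["fx"],0,i["cx"]],[0,i["fy"],i["cy"]],[0,0,1]])
def ray(n,px):
    i=I[n]; p=cv2.undistortPoints(np.array(px,float).reshape(-1,1,2),K(i),np.array([i["k1"],0,0,0,0.])).reshape(-1,2)
    d=np.c_[p,np.ones(len(p))]@R.from_quat(i["rotation"]).as_matrix().T
    return i["origin"],d
def onz(n,px,z):
    o,d=ray(n,px); return o+d*((z-o[2])/d[:,2])[:,None]
def proj(n,P):
    i=I[n]; M=R.from_quat(i["rotation"]).as_matrix().T
    rv=cv2.Rodrigues(M)[0]; return cv2.projectPoints(np.array(P,float).reshape(-1,3),rv,-M@i["origin"],K(i),np.array([i["k1"],0,0,0,0.]))[0].reshape(-1,2)
def crop(img,x0,y0,x1,y1,s,f): cv2.imwrite(f,cv2.resize(img[y0:y1,x0:x1],None,fx=s,fy=s,interpolation=cv2.INTER_CUBIC))
E
python3 - <<'E'
from h import *
t=cv2.imread("pics/top0.png"); s=cv2.imread("pics/scene0.png")
crop(t,235,195,375,315,5,"pics/tc.png"); crop(s,270,165,410,295,4.5,"pics/sc.png")
# rack, mat, plate corners
hsv=cv2.cvtColor(t,cv2.COLOR_BGR2HSV)
def quad(m,z,nm):
    m=cv2.morphologyEx(m,cv2.MORPH_OPEN,np.ones((3,3)))
    c=max(cv2.findContours(m,0,2)[0],key=cv2.contourArea)
    q=cv2.boxPoints(cv2.minAreaRect(c)); w=onz("top",q,z)
    print(nm,q.round(1).tolist(),w[:,:2].round(4).tolist(),w.mean(0).round(4),[np.linalg.norm(w[i]-w[i-1]).round(4) for i in range(4)])
m=cv2.inRange(hsv,(10,60,150),(28,200,255)); m[:,210:]=0; quad(m,.006,"mat")
m=cv2.inRange(hsv,(90,10,50),(125,120,140)); m[:,:430]=0; quad(m,.010,"plate")
g=cv2.inRange(hsv,(0,0,0),(180,255,255))
E
```

```text
mat [[123.69999694824219, 350.8999938964844], [135.5, 213.1999969482422], [198.8000030517578, 218.60000610351562], [186.89999389648438, 356.3999938964844]] [[0.3603, 0.4053], [0.6497, 0.3924], [0.6342, 0.2531], [0.3496, 0.2717]] [0.4984 0.3306 0.006 ] [np.float64(0.134), np.float64(0.2897), np.float64(0.1401), np.float64(0.2852)]
plate [[435.5, 265.29998779296875], [488.6000061035156, 241.89999389648438], [513.0, 297.29998779296875], [459.8999938964844, 320.6000061035156]] [[0.5245, -0.2388], [0.5707, -0.3547], [0.4542, -0.3972], [0.4105, -0.2823]] [ 0.49   -0.3183  0.01  ] [np.float64(0.122), np.float64(0.1248), np.float64(0.124), np.float64(0.1229)]
```

View pics/tc.png

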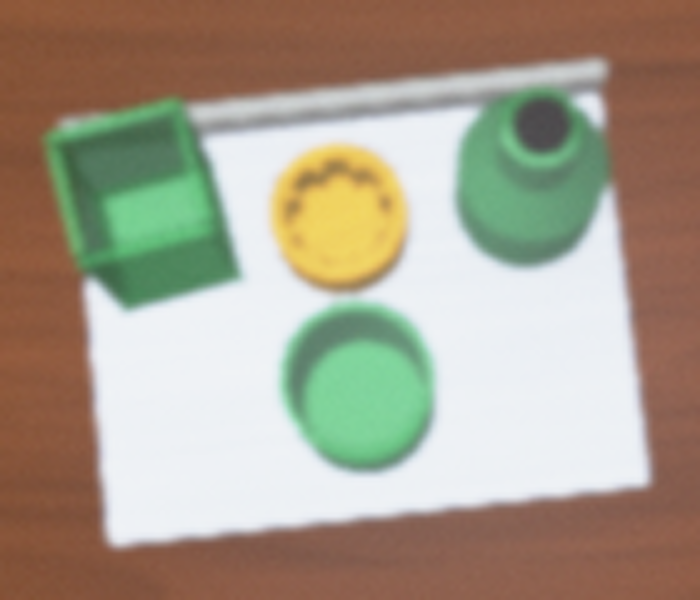

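View pics/sc.png

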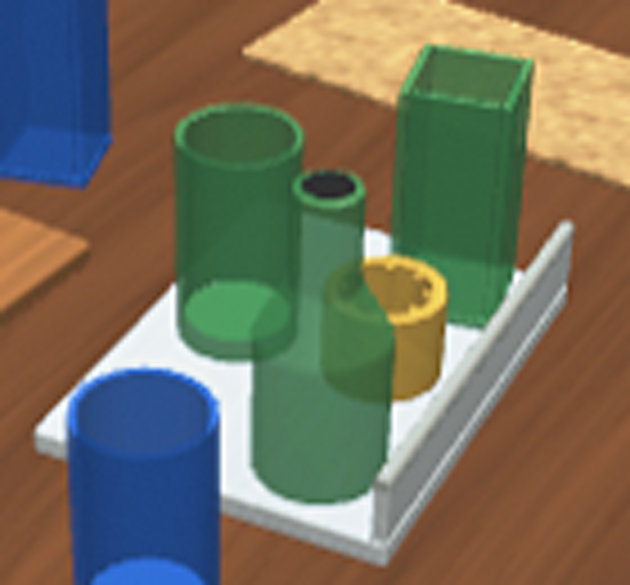

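Both crops are clear. Top crop: the vase rim corners are near (47,140), (182,100), (205,240) and (85,262), the mould rim is near (340,215), the tumbler rim is centred near (358,378) and the bottle's black disc is near (543,125). Next I'll turn these into positions and check them against the scene view.

Run:
```python
from h import *
np.set_printoptions(precision=4,suppress=True)
T=lambda p:(np.array(p,float)+.5)/5-.5+[235,195]
S=lambda p:(np.array(p,float)+.5)/4.5-.5+[270,165]
t=cv2.imread("pics/top0.png");hsv=cv2.cvtColor(t,cv2.COLOR_BGR2HSV)
rk=T([(108,545),(650,487)]);print("rack front corners",onz("top",rk,.012))
print("rail top ends",onz("top",T([(60,120),(606,62)]),.046))
print("rack scene FL?,near rail corner", onz("scene",S([(37,435),(383,545)]),.012), "rail ends",onz("scene",S([(378,485),(568,226)]),.046))
# mould: yellow mask
m=cv2.inRange(hsv,(18,120,120),(32,255,255));m[:,:285]=0;m[:,325:]=0;m[:215]=0;m[262:]=0
c=max(cv2.findContours(m,0,1)[0],key=cv2.contourArea);e=cv2.fitEllipse(cv2.convexHull(c));print("mouldmask",e)
print("mould top by hand",onz("top",T([(272,212),(408,212),(340,145),(340,217)]),.057))
print("mould scene rim",onz("scene",S([(326,295),(447,295),(386,255),(386,297)]),.057))
print("tumb rim top L,R,T",onz("top",T([(282,378),(434,378),(358,300)]),.117))
print("tumb scene L R T B",onz("scene",S([(175,140),(303,140),(239,103),(239,175)]),.117))
print("tumb bottom edge top view",onz("top",T([(366,470)]),.012))
print("bottle disc top",onz("top",T([(513,125),(573,125),(543,97),(543,153)]),.152))
print("bottle disc scene",onz("scene",S([(300,186),(357,186),(329,172),(329,200)]),.152))
v=onz("top",T([(45,138),(184,98),(208,243),(85,265)]),.132);print("vase",v,v.mean(0))
v=onz("top",T([(45,138),(184,98)]),.132);print(np.linalg.norm(v[0]-v[1]))
v=onz("scene",S([(400,95),(430,46),(533,62),(515,113)]),.132);print("vase sc",v,v.mean(0),[np.linalg.norm(v[i]-v[i-1]) for i in range(4)])
print("vase bottom near edge",onz("top",T([(128,308),(241,277)]),.012))
# circle on plate
crop(t,425,230,525,330,6,"pics/pl.png")
print("disc mask")
m=cv2.inRange(hsv,(0,0,0),(180,255,70));m[:,:330]=0;m[:,356:]=0;m[:208]=0;m[232:]=0
M=cv2.moments(m);print(M["m10"]/M["m00"],M["m01"]/M["m00"])
```

```text
rack front corners [[ 0.454   0.1294  0.012 ]
 [ 0.4731 -0.0904  0.012 ]]
rail top ends [[ 0.6226  0.1442  0.046 ]
 [ 0.6417 -0.0756  0.046 ]]
rack scene FL?,near rail corner [[ 0.4804 -0.0972  0.012 ]
 [ 0.643  -0.0794  0.012 ]] rail ends [[ 0.6414 -0.0838  0.046 ]
 [ 0.623   0.1343  0.046 ]]
mouldmask ((302.4327697753906, 237.8189239501953), (25.325794219970703, 27.592409133911133), 171.26637268066406)
mould top by hand [[0.5813 0.0584 0.057 ]
 [0.5801 0.0051 0.057 ]
 [0.6075 0.0314 0.057 ]
 [0.5787 0.0318 0.057 ]]
mould scene rim [[0.5637 0.0072 0.057 ]
 [0.6086 0.0363 0.057 ]
 [0.5703 0.05   0.057 ]
 [0.5867 0.0203 0.057 ]]
tumb rim top L,R,T [[ 0.5096  0.0511  0.117 ]
 [ 0.5085 -0.0036  0.117 ]
 [ 0.5373  0.0233  0.117 ]]
tumb scene L R T B [[ 0.4904 -0.0018  0.117 ]
 [ 0.5373  0.0288  0.117 ]
 [ 0.4961  0.0416  0.117 ]
 [ 0.5297 -0.0116  0.117 ]]
tumb bottom edge top view [[0.4824 0.0245 0.012 ]]
bottle disc top [[ 0.5932 -0.033   0.152 ]
 [ 0.5927 -0.0541  0.152 ]
 [ 0.603  -0.0438  0.152 ]
 [ 0.583  -0.0432  0.152 ]]
bottle disc scene [[ 0.585  -0.0552  0.152 ]
 [ 0.6037 -0.043   0.152 ]
 [ 0.5891 -0.0398  0.152 ]
 [ 0.5998 -0.058   0.152 ]]
vase [[0.5965 0.135  0.132 ]
 [0.6102 0.0846 0.132 ]
 [0.5569 0.0761 0.132 ]
 [0.5498 0.1201 0.132 ]] [0.5783 0.1039 0.132 ]
0.052180932377907774
vase sc [[0.5658 0.0635 0.132 ]
 [0.5551 0.1119 0.132 ]
 [0.6015 0.1239 0.132 ]
 [0.6155 0.0768 0.132 ]] [0.5845 0.0941 0.132 ] [np.float64(0.051398086137358294), np.float64(0.0495866657055204), np.float64(0.047960294252061074), np.float64(0.04913907748573773)]
vase bottom near edge [[0.5506 0.1213 0.012 ]
 [0.5625 0.0746 0.012 ]]
disc maskTraceback (most recent call last):
  File "<stdin>", line 27, in <module>
ZeroDivisionError: float division by zero
```

View pics/pl.png

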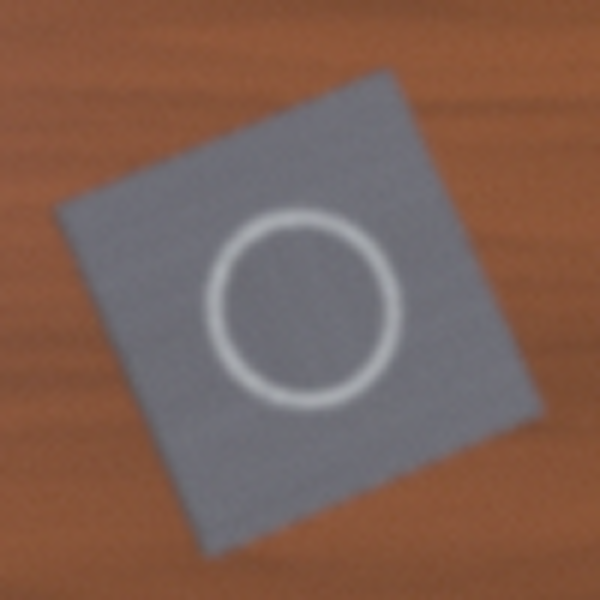

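The two views disagree by about 10 mm in y, which is more than the 2 mm the calibration is said to have. I'll test both against the base plate (centred at the origin) and then against the gripper at a known TCP.

Run:
```python
from h import *
np.set_printoptions(precision=4,suppress=True)
for z in(0,.02):
  print("base scene",onz("scene",[(90,187),(147,213),(213,175)],z))
  print("base top",onz("top",[(265,478),(382,475)],z))
t=cv2.imread("pics/top0.png");crop(t,220,440,430,480,3.8,"pics/bt.png")
print(proj("scene",[[.176,-.6,.223]]),proj("top",[[.176,-.6,.223]]))
v=onz("top",(np.array([(210,310),(398,310),(303,215),(303,403),(303,309)])+.5)/6-.5+[425,230],.010);print(v)
```

```text
base scene [[-0.126  -0.1012  0.    ]
 [ 0.1033 -0.1052  0.    ]
 [ 0.1031  0.12    0.    ]]
base top [[ 0.1092  0.1159  0.    ]
 [ 0.111  -0.1151  0.    ]]
base scene [[-0.0895 -0.1208  0.02  ]
 [ 0.132  -0.1246  0.02  ]
 [ 0.1318  0.0929  0.02  ]]
base top [[ 0.1163  0.1133  0.02  ]
 [ 0.118  -0.1126  0.02  ]]
[[-114.2522  252.7423]] [[690.0453 455.248 ]]
[[ 0.4903 -0.2869  0.01  ]
 [ 0.4885 -0.3529  0.01  ]
 [ 0.5221 -0.3218  0.01  ]
 [ 0.4577 -0.3171  0.01  ]
 [ 0.4898 -0.3194  0.01  ]]
```

View pics/bt.png

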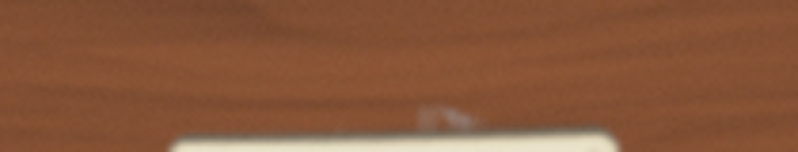

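The top camera agrees with the base (±0.113 m, symmetric), and the plate circle measures 66 mm at (0.490, -0.319). The scene camera is biased, so I'll rely on the top view and check it against the gripper. First I need a planner helper.

```bash
cat > plan.py <<'E'
import sys
from h import *
np.set_printoptions(precision=2,suppress=True)
# args: x,y,z,yawdeg (direction of tool x in world) ...
def go(*wps):
    s=r.read_state(); R0=R.from_quat(s["eef_rot"]); p=s["ee_pos"]
    print("t",round(s["time"],2),"tcp",p.round(4),"w",round(s["width"],4),"F",s["ft_force"].round(1),"xaxis yaw",np.degrees(np.arctan2(*R0.as_matrix()[[1,0],0])).round(2))
    for w in wps:
        c,q=np.cos(np.radians(w[3])),np.sin(np.radians(w[3]))
        Rt=R.from_matrix(np.array([[c,q,0],[q,-c,0],[0,0,-1]]))
        d=R0.inv().apply(np.array(w[:3])-p)/.025; rv=np.degrees((R0.inv()*Rt).as_rotvec())/5
        print(w,"->",d,rv)
if __name__=="__main__": go(*[tuple(map(float,a.split(","))) for a in sys.argv[1:]])
E
python3 plan.py .49,-.319,.25,-85 .49,-.2,.25,-85 .50,.024,.25,-85
```

```text
t 0.1 tcp [ 0.18 -0.6   0.22] w 0.0872 F [ 0.4  0.2 -0.8] xaxis yaw -73.63
(0.49, -0.319, 0.25, -85.0) -> [ -7.22 -15.21  -1.12] [0.   0.01 2.27]
(0.49, -0.2, 0.25, -85.0) -> [-11.79 -16.55  -1.11] [0.   0.01 2.27]
(0.5, 0.024, 0.25, -85.0) -> [-20.27 -19.46  -1.1 ] [0.   0.01 2.27]
```

Emit:
carry_out(
  commands=[
    [[255,-1.4,-3,-0.5,0,0,0.5],[255,-2.8,-6,-1.1,0,0,1],[255,-4.2,-9,-1.1,0,0,1.5],[255,-5.6,-12,-1.1,0,0,2],[255,-7.2,-15.2,-1.1,0,0,2.27],[255,-7.2,-15.2,-1.1,0,0,2.27],[255,-7.2,-15.2,-1.1,0,0,2.27],[255,-7.2,-15.2,-1.1,0,0,2.27],[255,-7.2,-15.2,-1.1,0,0,2.27]],
  ],
  grip_force=20,
)

```text
time: 1.23
ee_pos: [0.4893, -0.3202, 0.2491]
eef_rot: [0.737, -0.676, -0.001, 0.0]
ft_force: [-0.8, -0.2, -0.9]
width: 0.0055
```

```bash
python3 plan.py .49,-.319,.08,-85
```

```text
t 1.23 tcp [ 0.49 -0.32  0.25] w 0.0055 F [-0.8 -0.2 -0.9] xaxis yaw -85.01
(0.49, -0.319, 0.08, -85.0) -> [-0.04 -0.04  6.76] [ 0.01  0.01 -0.  ]
```

Emit:
carry_out(
  commands=[
    [[255,0,0,2.4,0,0,0],[255,0,0,4.8,0,0,0],[255,0,0,7.0,0,0,0],[255,0,0,7.6,0,0,0],[255,0,0,7.6,0,0,0],[255,0,0,7.6,0,0,0]],
  ],
)

```text
time: 1.98
ee_pos: [0.4902, -0.3212, 0.0617]
eef_rot: [0.737, -0.676, 0.001, -0.0]
ft_force: [0.2, 0.9, 0.7]
width: 0.0001
```

Run:
```python
from h import *
p=r.read_state()["ee_pos"];print(p)
for n in("scene","top"):
    im=r.camera(n);cv2.imwrite(f"pics/{n}1.png",im);q=proj(n,p)[0];print(n,q)
    a,b=np.maximum((q-50).astype(int),0);c=im[b:b+100,a:a+100].copy();c=cv2.resize(c,None,fx=6,fy=6,interpolation=cv2.INTER_CUBIC)
    cv2.drawMarker(c,tuple(int(v) for v in (q-[a,b]+.5)*6),(255,0,255),0,20,1)
    cv2.imwrite(f"pics/{n}1c.png",c)
```

```text
[ 0.49023402 -0.32116025  0.06168271]
scene [196.79454824 311.69497683]
top [485.03753866 278.71181871]
```

View pics/scene1c.png

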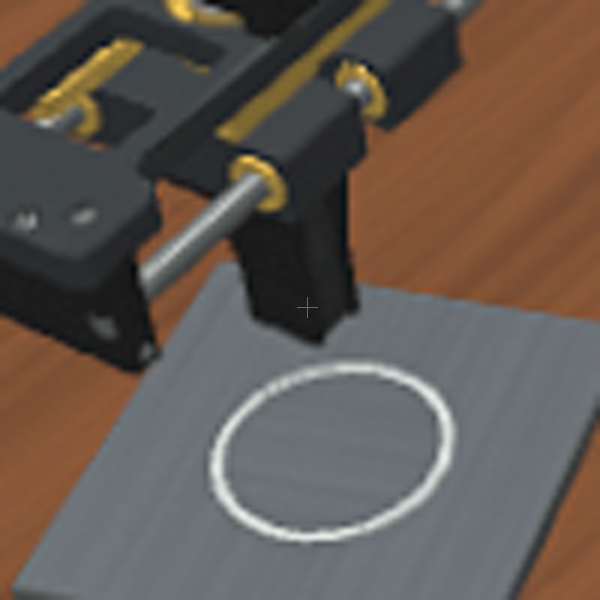

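View pics/top1c.png

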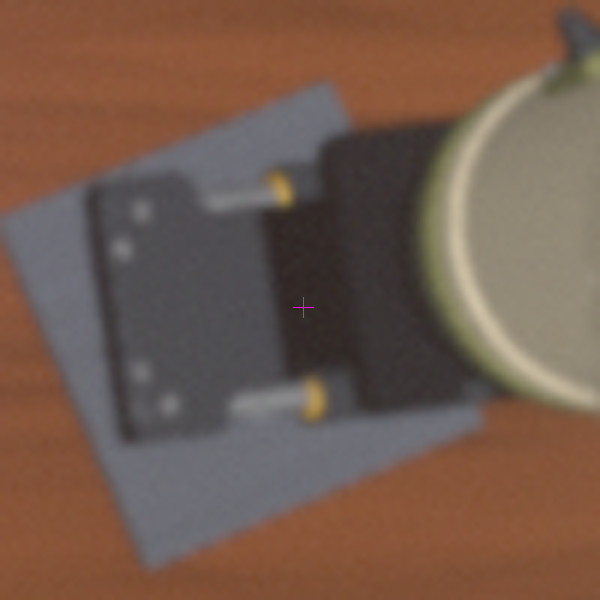

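In the scene crop, the fingertip's bottom face is centred near (305,313), against a projection of (307,307). So the scene camera is good here to about 1 px. I'll compare the plate circle in the two views.

Run:
```python
from h import *
np.set_printoptions(precision=4,suppress=True)
s=cv2.imread("pics/scene0.png");t=cv2.imread("pics/top0.png")
for n,im,box in(("scene",s,(175,310,230,362)),("top",t,(450,255,500,308))):
    x0,y0,x1,y1=box; g=cv2.cvtColor(im,cv2.COLOR_BGR2GRAY)[y0:y1,x0:x1]
    m=(g>135).astype(np.uint8)
    c=max(cv2.findContours(m,0,1)[0],key=cv2.contourArea);e=cv2.fitEllipse(c)
    print(n,e,onz(n,[np.array(e[0])+[x0,y0]],.010))
```

```text
scene ((25.989418029785156, 25.7403621673584), (28.37995147705078, 40.89441680908203), 76.55297088623047) [[ 0.4915 -0.3237  0.01  ]]
top ((25.078353881835938, 25.934980392456055), (31.685199737548828, 33.071746826171875), 146.01986694335938) [[ 0.4901 -0.3194  0.01  ]]
```

```bash
python3 plan.py .49,-.319,.27,-85 .435,.02,.27,-85 .435,.02,.07,-85; python3 -c "
from h import *
t=cv2.imread('pics/top0.png')
print(onz('top',[(296,328),(340,328),(405,340),(397,236),(416,235),(227,150)],.012))"
```

```text
t 2.08 tcp [ 0.49 -0.32  0.06] w 0.0004 F [ 0.1 -0.2  0.8] xaxis yaw -85.03
(0.49, -0.319, 0.27, -85.0) -> [-0.07 -0.01 -8.35] [-0.01 -0.01 -0.01]
(0.435, 0.02, 0.27, -85.0) -> [-13.77   1.    -8.36] [-0.01 -0.01 -0.01]
(0.435, 0.02, 0.07, -85.0) -> [-13.77   1.01  -0.36] [-0.01 -0.01 -0.01]
[[ 0.40397366  0.04941117  0.012     ]
 [ 0.4022841  -0.03866264  0.012     ]
 [ 0.37539207 -0.16808021  0.012     ]
 [ 0.58684169 -0.16170568  0.012     ]
 [ 0.58813131 -0.20140871  0.012     ]
 [ 0.78332061  0.19447102  0.012     ]]
```

Emit:
carry_out(
  commands=[
    [[255,0,0,-2.4,0,0,0],[255,0,0,-4.8,0,0,0],[255,0,0,-7.2,0,0,0],[255,-1,0,-8.4,0,0,0],[255,-3.4,0.3,-8.4,0,0,0],[255,-5.8,0.5,-8.4,0,0,0],[255,-8.2,0.7,-8.4,0,0,0],[255,-10.6,0.8,-8.4,0,0,0],[255,-12.8,1,-8.4,0,0,0],[255,-13.75,1,-8.4,0,0,0],[255,-13.75,1,-8.4,0,0,0],[255,-13.75,1,-8.4,0,0,0]],
  ],
)

```text
time: 3.58
ee_pos: [0.4353, 0.0186, 0.2716]
eef_rot: [0.737, -0.676, 0.001, -0.0]
ft_force: [0.3, -0.4, -0.2]
width: 0.0005
```

Emit:
carry_out(
  commands=[
    [[255,0,0,2,0,0,0],[255,0,0,4,0,0,0],[255,0,0,6,0,0,0],[255,0,0,7.4,0,0,0],[255,0,0,7.8,0,0,0],[255,0,0,7.8,0,0,0],[255,0,0,7.8,0,0,0]],
  ],
)

```text
time: 4.45
ee_pos: [0.437, 0.0181, 0.078]
eef_rot: [0.737, -0.676, 0.002, -0.001]
ft_force: [-0.0, -0.1, -0.7]
width: 0.0003
```

Run:
```python
from h import *
p=r.read_state()["ee_pos"];print(p)
for n in("scene","top"):
    im=r.camera(n);cv2.imwrite(f"pics/{n}2.png",im);q=proj(n,p)[0];print(n,q)
    a,b=np.maximum((q-50).astype(int),0);c=im[b:b+100,a:a+100].copy();c=cv2.resize(c,None,fx=6,fy=6,interpolation=cv2.INTER_CUBIC)
    cv2.drawMarker(c,tuple(int(v) for v in (q-[a,b]+.5)*6),(255,0,255),0,20,1)
    cv2.imwrite(f"pics/{n}2c.png",c)
```

```text
[0.43696012 0.01812634 0.07801545]
scene [292.67778085 200.91480845]
top [310.53196247 310.78222284]
```

View pics/scene2c.png

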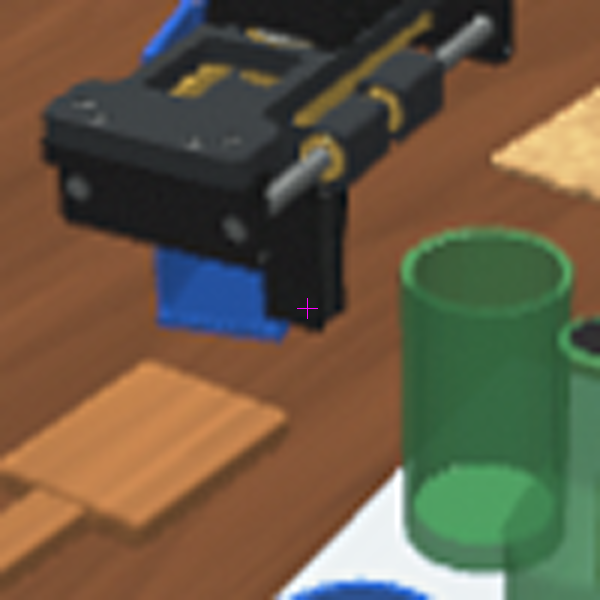

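View pics/top2c.png

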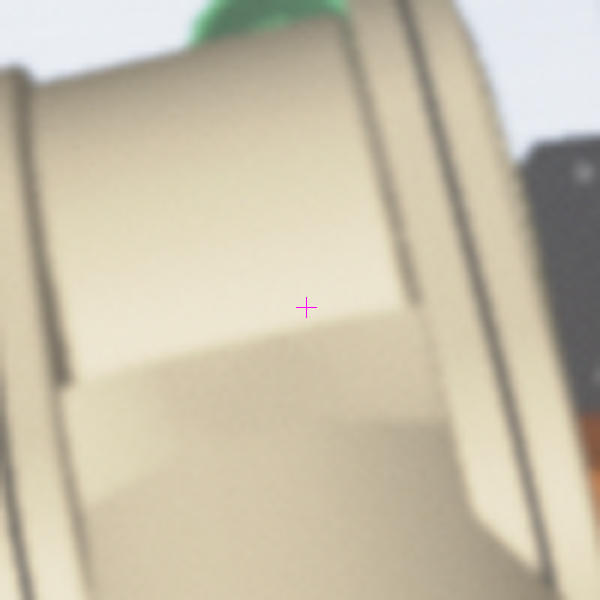

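The scene view again puts the tip within about 0.7 px: predicted crop (307,308), seen (304,312). I'll settle the tumbler by direct comparison, hovering the open gripper just over its rim and looking in the scene view.

```bash
python3 plan.py .435,.02,.16,-85 .511,.02,.16,-85 .511,.02,.13,-85
```

```text
t 4.55 tcp [0.44 0.02 0.08] w 0.0004 F [ 0.5 -0.6  0. ] xaxis yaw -85.09
(0.435, 0.02, 0.16, -85.0) -> [-0.07  0.05 -3.29] [-0.05 -0.03 -0.02]
(0.511, 0.02, 0.16, -85.0) -> [ 0.19 -2.98 -3.27] [-0.05 -0.03 -0.02]
(0.511, 0.02, 0.13, -85.0) -> [ 0.19 -2.97 -2.07] [-0.05 -0.03 -0.02]
```

Emit:
carry_out(
  commands=[
    [[0,0,0,-2,0,0,0],[0,0,0,-3.3,0,0,0],[0,0,-0.5,-3.3,0,0,0],[0,0.1,-2,-3.3,0,0,0],[0,0.2,-3,-3.3,0,0,0],[0,0.2,-3,-3,0,0,0],[0,0.2,-3,-2.1,0,0,0],[0,0.2,-3,-2.1,0,0,0],[0,0.2,-3,-2.1,0,0,0]],
  ],
)

```text
time: 5.68
ee_pos: [0.5115, 0.0198, 0.1311]
eef_rot: [0.737, -0.676, 0.002, -0.001]
ft_force: [0.2, -0.2, 0.2]
width: 0.0817
```

```bash
cat > look.py <<'E'
import sys
from h import *
tag=sys.argv[1]; half=int(sys.argv[2]); n=sys.argv[3] if len(sys.argv)>3 else "scene"
st=r.read_state(); p=st["ee_pos"]; Rm=R.from_quat(st["eef_rot"]).as_matrix(); w=st["width"]
im=r.camera(n); cv2.imwrite(f"pics/{n}{tag}.png",im)
q=proj(n,p)[0]; a,b=np.clip((q-half).astype(int),0,[640-2*half,480-2*half]); s=600/(2*half)
c=cv2.resize(im[b:b+2*half,a:a+2*half],None,fx=s,fy=s,interpolation=cv2.INTER_CUBIC)
pts=[p]+[p+Rm[:,0]*sx*(w/2+t)+Rm[:,1]*sy*.0095 for sx in(-1,1) for t in(0,.015) for sy in(-1,1)]
for P in pts: 
    q=(proj(n,P)[0]-[a,b]+.5)*s; cv2.drawMarker(c,(int(q[0]),int(q[1])),(255,0,255),0,10,1)
cv2.imwrite(f"pics/{n}{tag}c.png",c); print(p.round(4),w.round(4),"crop origin",a,b,"scale",s)
E
python3 look.py 3 50
```

```text
Traceback (most recent call last):
  File "look.py", line 11, in <module>
    cv2.imwrite(f"pics/{n}{tag}c.png",c); print(p.round(4),w.round(4),"crop origin",a,b,"scale",s)
                                                           ^^^^^^^
AttributeError: 'float' object has no attribute 'round'
```

View pics/scene3c.png

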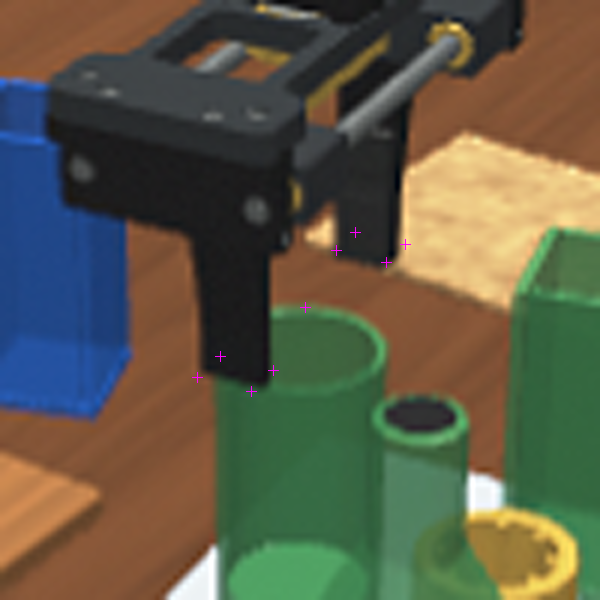

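The finger markers line up with the scene image to about 1 px. The tumbler rim spans x 216–387 and y 307–393 in the crop, so its centre is near (301,350). I'll back-project that.

```bash
sed -i 's/w.round(4)/round(w,4)/' look.py
python3 - <<'E'
from h import *
st=r.read_state();p=st["ee_pos"];q=proj("scene",p)[0];ab=(q-50).astype(int)
f=lambda c:(np.array(c,float)+.5)/6-.5+ab
print(ab,onz("scene",[f((301.5,350))],.117),onz("scene",[f((421,415))],.152))
print((proj("scene",[[.510,.024,.117],[.593,-.0437,.152]])-ab+.5)*6)
im=cv2.imread("pics/top0.png")
# centre of top camera rim consistency: top rim T/L/R
E
python3 look.py 3 50 top
```

```text
[273 137] [[0.51233385 0.01628237 0.117     ]] [[ 0.59421632 -0.0483866   0.152     ]]
[[308.4592838  338.80711524]
 [425.93489403 407.41492504]]
[0.5118 0.0198 0.1314] 0.0837 crop origin 258 217 scale 6.0
```

View pics/top3c.png

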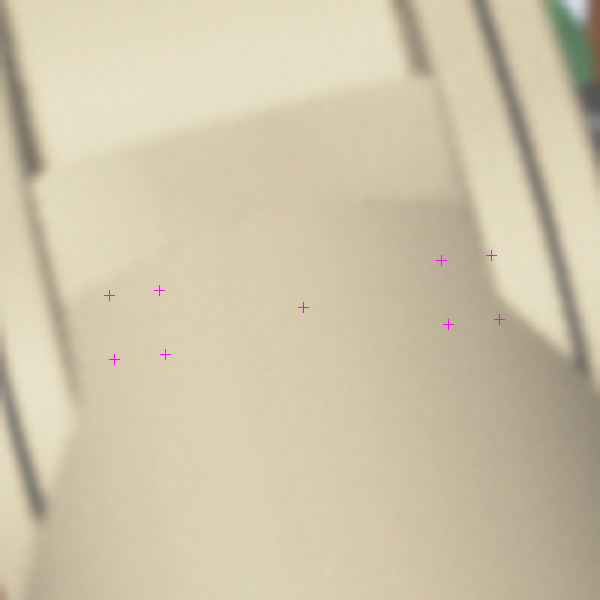

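```bash
python3 plan.py .509,.019,.06,-85
```

```text
t 5.78 tcp [0.51 0.02 0.13] w 0.0849 F [ 1.  -0.2 -0.2] xaxis yaw -85.09
(0.509, 0.019, 0.06, -85.0) -> [0.01 0.13 2.86] [-0.06 -0.03 -0.02]
```

Emit:
carry_out(
  commands=[
    [[0,0,0.1,0.7,0,0,0],[0,0,0.1,1.4,0,0,0],[0,0,0.1,2.1,0,0,0],[0,0,0.1,2.7,0,0,0],[0,0,0.1,2.9,0,0,0],[40,0,0.1,2.9,0,0,0],[60,0,0.1,2.9,0,0,0],[68,0,0.1,2.9,0,0,0],[68,0,0.1,2.9,0,0,0],[68,0,0.1,2.9,0,0,0]],
  ],
  grip_force=10,
)

```text
time: 7.02
ee_pos: [0.5099, 0.0194, 0.0591]
eef_rot: [0.737, -0.676, 0.003, -0.001]
ft_force: [-0.2, -0.0, 0.2]
width: 0.0643
```

```bash
python3 look.py 4 40
```

```text
[0.5099 0.0194 0.0591] 0.0643 crop origin 282 178 scale 7.5
```

View pics/scene4c.png

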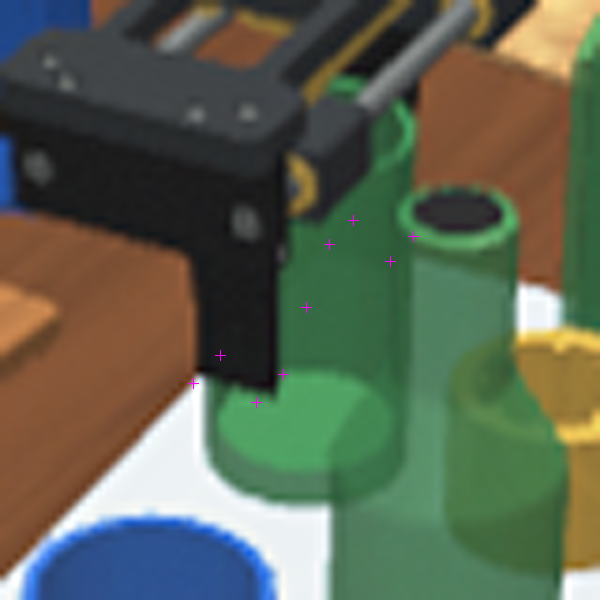

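Emit:
carry_out(
  commands=[
    [[74,0,0,0,0,0,0],[80,0,0,0,0,0,0],[86,0,0,0,0,0,0],[100,0,0,0,0,0,0],[120,0,0,0,0,0,0],[120,0,0,0,0,0,0],[120,0,0,0,0,0,0]],
  ],
  grip_force=20,
)

```text
time: 7.95
ee_pos: [0.5099, 0.0194, 0.0591]
eef_rot: [0.737, -0.676, 0.003, -0.001]
ft_force: [0.4, 1.0, 0.5]
width: 0.0564
```

```bash
python3 look.py 5 40;python3 plan.py .51,.0194,.23,-85 .41,.33,.23,-85
```

```text
[0.5099 0.0194 0.0591] 0.0564 crop origin 282 178 scale 7.5
t 8.0 tcp [0.51 0.02 0.06] w 0.0564 F [0.6 1.5 0.5] xaxis yaw -85.09
(0.51, 0.0194, 0.23, -85.0) -> [ 0.02 -0.04 -6.84] [-0.07 -0.03 -0.02]
(0.41, 0.33, 0.23, -85.0) -> [-12.7    2.88  -6.89] [-0.07 -0.03 -0.02]
```

View pics/scene5c.png

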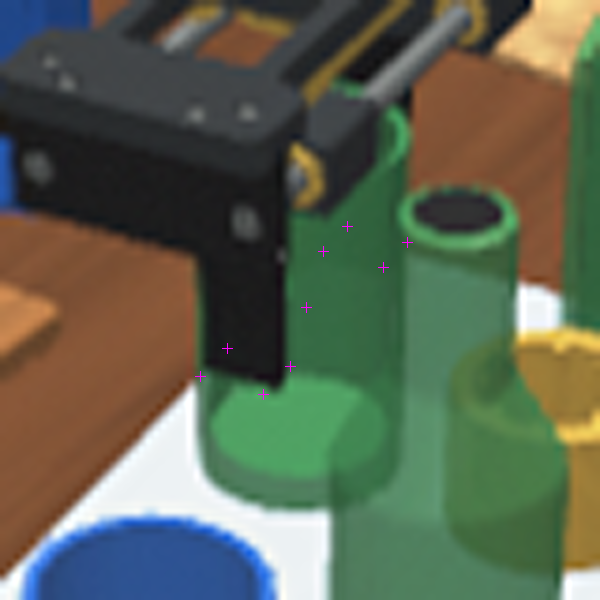

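Closing the gripper shifted the tumbler's base by about 0.9 px left and 0.7 px down, roughly 2–3 mm towards -y. It therefore stood at y≈0.022, which favours the top view. The grip is good, so I'll lift.

Emit:
carry_out(
  commands=[
    [[120,0,0,-0.2,0,0,0],[120,0,0,-0.8,0,0,0],[120,0,0,-2,0,0,0],[120,0,0,-3.5,0,0,0],[120,0,0,-5,0,0,0],[120,-0.5,0,-6.4,0,0,0],[120,-2,0.4,-6.9,-0.07,-0.03,0],[120,-3.6,0.8,-6.9,-0.07,-0.03,0],[120,-5.2,1.2,-6.9,-0.07,-0.03,0],[120,-6.8,1.6,-6.9,-0.07,-0.03,0],[120,-7.8,1.8,-6.9,-0.07,-0.03,0],[120,-8.2,1.9,-6.9,-0.07,-0.03,0]],
  ],
)

```text
time: 9.5
ee_pos: [0.4434, 0.2213, 0.2316]
eef_rot: [0.738, -0.675, 0.0, -0.0]
ft_force: [0.8, -0.4, -2.9]
width: 0.0562
```

```bash
python3 plan.py .41,.33,.23,-85 .41,.33,.07,-85 .41,.33,.053,-85; python3 look.py 6 70
```

```text
t 9.5 tcp [0.44 0.22 0.23] w 0.0562 F [ 0.8 -0.4 -2.9] xaxis yaw -84.96
(0.41, 0.33, 0.23, -85.0) -> [-4.45  0.95  0.06] [-0.01  0.    0.01]
(0.41, 0.33, 0.07, -85.0) -> [-4.45  0.95  6.46] [-0.01  0.    0.01]
(0.41, 0.33, 0.053, -85.0) -> [-4.45  0.95  7.14] [-0.01  0.    0.01]
[0.4434 0.2213 0.2316] 0.0562 crop origin 276 32 scale 4.285714285714286
```

View pics/scene6c.png

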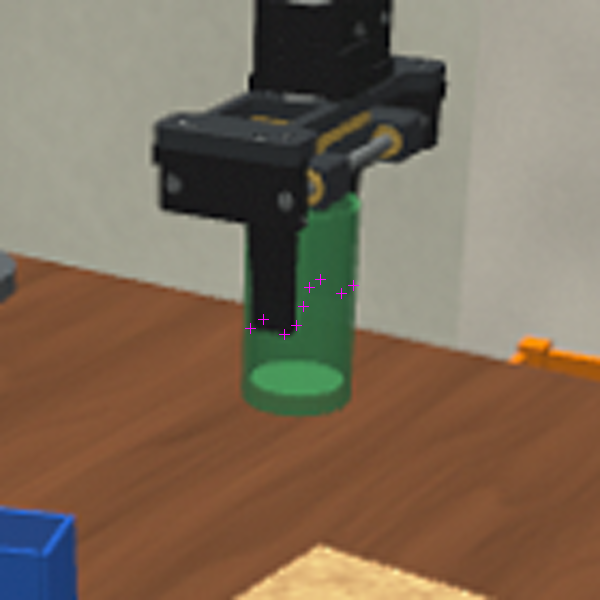

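The tumbler is held upright (Fz −2.9 N, which fits 0.25 kg). Next it goes over the mat and down.

Emit:
carry_out(
  commands=[
    [[120,-1.6,0.4,0,0,0,0],[120,-3.2,0.7,0,0,0,0],[120,-4.45,0.95,0.4,0,0,0],[120,-4.45,0.95,1.6,0,0,0],[120,-4.45,0.95,3,0,0,0],[120,-4.45,0.95,4.4,0,0,0],[120,-4.45,0.95,5.6,0,0,0],[120,-4.45,0.95,6.3,0,0,0],[120,-4.45,0.95,6.6,0,0,0],[120,-4.45,0.95,6.7,0,0,0],[120,-4.45,0.95,6.7,0,0,0]],
  ],
)

```text
time: 10.92
ee_pos: [0.4104, 0.3307, 0.0647]
eef_rot: [0.737, -0.675, 0.0, -0.001]
ft_force: [-1.2, -0.7, -2.1]
width: 0.0563
```

```bash
python3 plan.py .41,.33,.0525,-85; python3 look.py 7 60
```

```text
t 10.93 tcp [0.41 0.33 0.06] w 0.0563 F [-1.2 -0.7 -2.1] xaxis yaw -84.97
(0.41, 0.33, 0.0525, -85.0) -> [0.03 0.02 0.49] [-0.02  0.01  0.01]
[0.4104 0.3307 0.0647] 0.0563 crop origin 293 91 scale 5.0
```

View pics/scene7c.png

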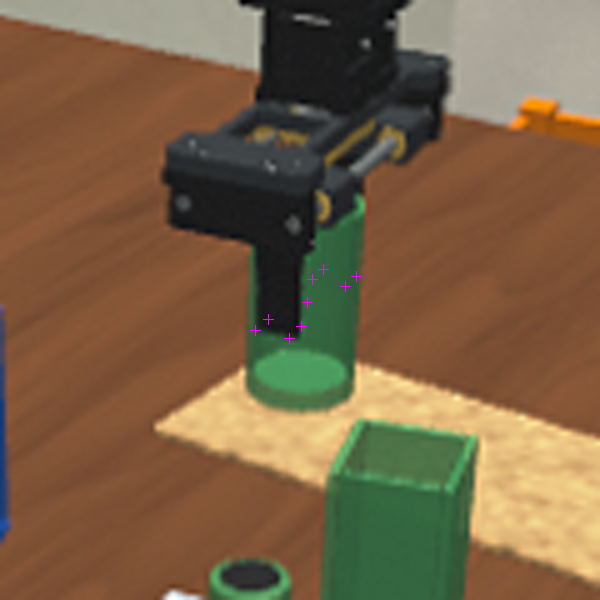

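Emit:
carry_out(
  commands=[
    [[120,0,0,0.15,0,0,0],[120,0,0,0.3,0,0,0],[120,0,0,0.4,0,0,0],[120,0,0,0.45,0,0,0],[120,0,0,0.48,0,0,0],[120,0,0,0.48,0,0,0]],
  ],
)

```text
time: 11.72
ee_pos: [0.4103, 0.3308, 0.0531]
eef_rot: [0.737, -0.675, 0.0, -0.001]
ft_force: [-3.4, -1.5, 4.2]
width: 0.0563
```

Contact is confirmed (Fz went from −2.1 to +4.2 N). Release and retreat.

Emit:
carry_out(
  commands=[
    [[88,0,0,0,0,0,0],[80,0,0,0,0,0,0],[60,0,0,0,0,0,0],[30,0,0,0,0,0,0],[10,0,0,0,0,0,0],[0,0,0,-0.3,0,0,0],[0,0,0,-1.5,0,0,0],[0,0,0,-3.5,0,0,0],[0,0,0,-5.5,0,0,0],[0,0,0,-7.2,0,0,0],[0,0,0,-7.2,0,0,0]],
  ],
)

```text
time: 13.1
ee_pos: [0.411, 0.3321, 0.2368]
eef_rot: [0.738, -0.675, 0.001, -0.004]
ft_force: [0.8, 0.3, -0.8]
width: 0.0871
```

```bash
python3 plan.py .579,.102,.23,-75 .579,.102,.14,-75 .579,.102,.085,-75
python3 - <<'E'
from h import *
for n in("scene","top"):
    cv2.imwrite(f"pics/{n}8.png",r.camera(n))
E
```

```text
t 13.1 tcp [0.41 0.33 0.24] w 0.0871 F [ 0.8  0.3 -0.8] xaxis yaw -84.95
(0.579, 0.102, 0.23, -75.0) -> [ 9.76 -5.88  0.28] [-0.08  0.03 -1.99]
(0.579, 0.102, 0.14, -75.0) -> [ 9.77 -5.86  3.88] [-0.08  0.03 -1.99]
(0.579, 0.102, 0.085, -75.0) -> [ 9.78 -5.84  6.08] [-0.08  0.03 -1.99]
```

View pics/scene8.png

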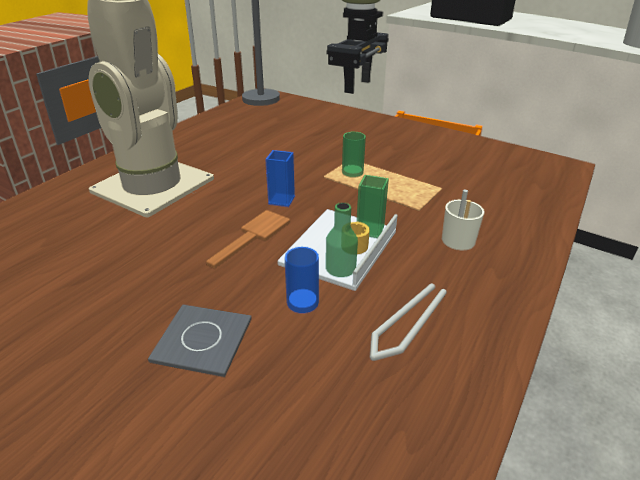

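View pics/top8.png

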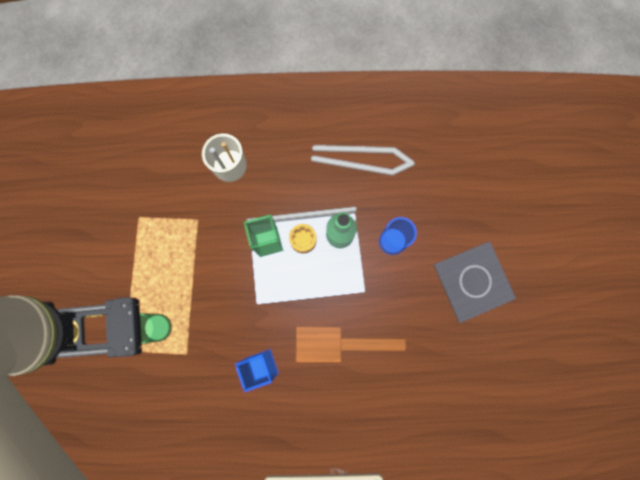

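The tumbler stands on the mat (top px ~(155,327)), fully on the cork. Its known position lets me calibrate the top view, so I'll zoom in on it.

Run:
```python
from h import *
t=cv2.imread("pics/top8.png");crop(t,120,295,200,365,8,"pics/t8c.png")
s=cv2.imread("pics/scene8.png");crop(s,320,120,400,190,8,"pics/s8c.png")
for n,o in(("top",(120,295)),("scene",(320,120))):
    print(n,((proj(n,[[.4103,.3308,.111],[.4103,.3308,.006]])-o+.5)*8).round())
```

```text
top [[152. 264.]
 [318. 254.]]
scene [[282. 119.]
 [268. 413.]]
```

View pics/t8c.png

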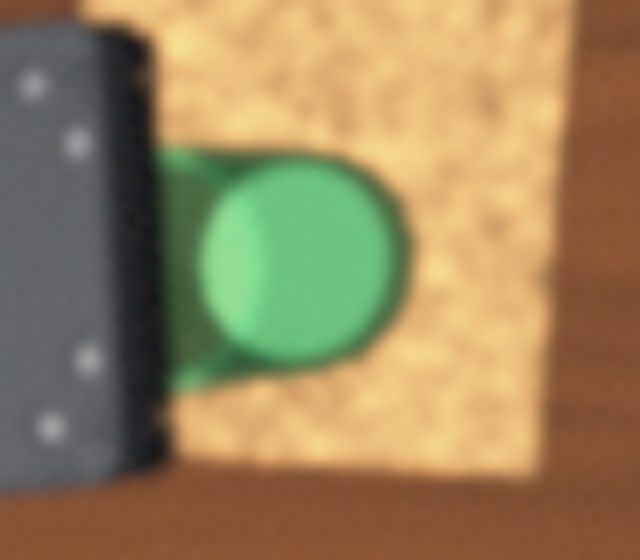

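View pics/s8c.png

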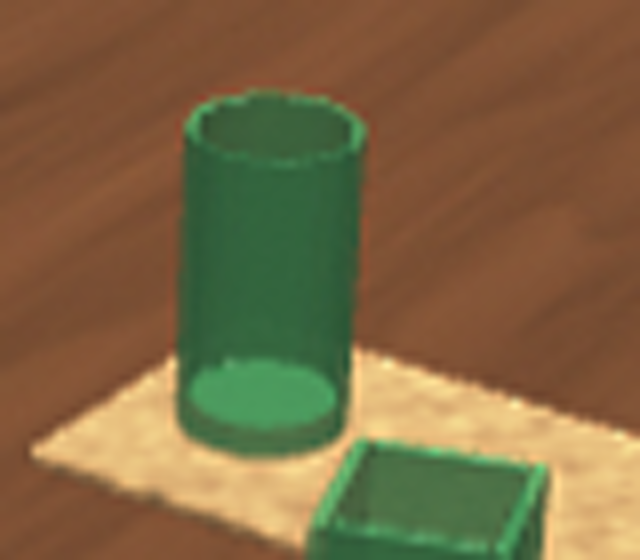

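Both cameras show small, consistent biases: the top view reads about +4 mm in y and −2 mm in x, and the scene view is about 1 px low. Corrected estimates:

| Item | x (m) | y (m) | Notes |
|---|---|---|---|
| Vase | 0.5815 | 0.0995 | yaw 14.5° |
| Mould | 0.583 | 0.0265 | |
| Bottle | 0.594 | −0.0467 | |
| Plate | 0.4905 | −0.3225 | |

The vase is next.

```bash
python3 plan.py .5815,.0995,.2,-75.5
```

```text
t 13.2 tcp [0.41 0.33 0.23] w 0.0871 F [-0.6 -0.8 -0.8] xaxis yaw -84.97
(0.5815, 0.0995, 0.2, -75.5) -> [ 9.81 -6.02  1.34] [-0.02  0.   -1.89]
```

Emit:
carry_out(
  commands=[
    [[0,1.2,-0.8,0,0,0,-0.3],[0,2.8,-1.8,0,0,0,-0.8],[0,4.6,-2.9,0,0,0,-1.2],[0,6.4,-4,0,0,0,-1.6],[0,8.2,-5,0,0,0,-1.9],[0,9.4,-5.8,0.5,0,0,-1.9],[0,9.8,-6,1.3,0,0,-1.9],[0,9.8,-6,1.3,0,0,-1.9],[0,9.8,-6,1.3,0,0,-1.9]],
  ],
)

```text
time: 14.32
ee_pos: [0.5802, 0.1016, 0.2011]
eef_rot: [0.792, -0.611, 0.0, -0.001]
ft_force: [0.1, 0.7, 0.0]
width: 0.0871
```

```bash
python3 plan.py .5815,.0995,.07,-75.5; python3 look.py 9 60
```

```text
t 14.32 tcp [0.58 0.1  0.2 ] w 0.0871 F [0.1 0.7 0. ] xaxis yaw -75.33
(0.5815, 0.0995, 0.07, -75.5) -> [ 0.1  -0.02  5.24] [-0.02  0.01  0.03]
[0.5802 0.1016 0.2011] 0.0871 crop origin 316 88 scale 5.0
```

View pics/scene9c.png

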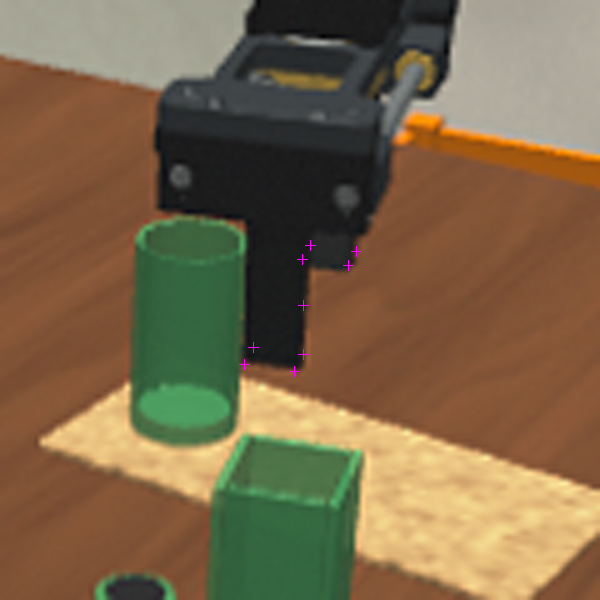

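Aligned over the vase. I'll descend to TCP 0.07 and pre-close to about 59 mm.

Emit:
carry_out(
  commands=[
    [[0,0.1,0,1,0,0,0.03],[0,0.1,0,2,0,0,0.03],[0,0.1,0,3,0,0,0.03],[0,0.1,0,4,0,0,0.03],[0,0.1,0,4.9,0,0,0.03],[0,0.1,0,5.2,0,0,0.03],[30,0.1,0,5.2,0,0,0.03],[60,0.1,0,5.2,0,0,0.03],[80,0.1,0,5.2,0,0,0.03],[80,0.1,0,5.2,0,0,0.03],[80,0.1,0,5.2,0,0,0.03]],
  ],
  grip_force=10,
)

```text
time: 15.75
ee_pos: [0.5815, 0.0993, 0.0717]
eef_rot: [0.791, -0.612, 0.001, -0.001]
ft_force: [0.8, -0.0, -1.1]
width: 0.0602
```

```bash
python3 plan.py .5815,.0995,.07,-75.5; python3 look.py 10 40
```

```text
t 15.75 tcp [0.58 0.1  0.07] w 0.0602 F [ 0.8 -0.  -1.1] xaxis yaw -75.48
(0.5815, 0.0995, 0.07, -75.5) -> [-0.01 -0.    0.07] [-0.03  0.    0.  ]
[0.5815 0.0993 0.0717] 0.0602 crop origin 331 166 scale 7.5
```

View pics/scene10c.png

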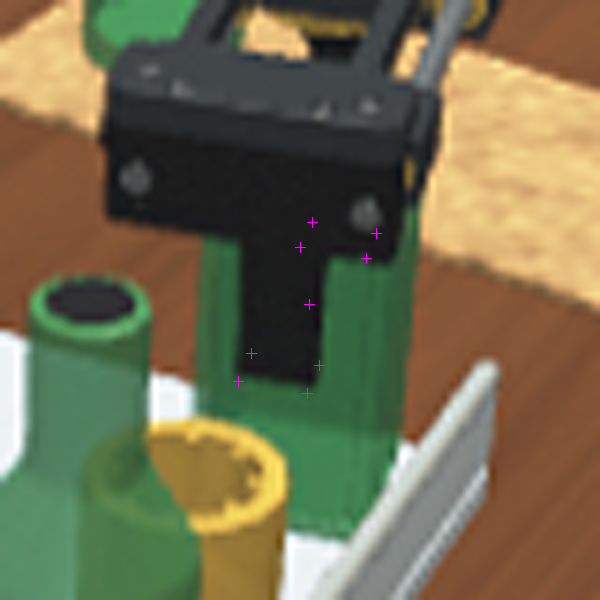

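Emit:
carry_out(
  commands=[
    [[86,0,0,0,0,0,0],[91,0,0,0,0,0,0],[96,0,0,0,0,0,0],[101,0,0,0,0,0,0],[110,0,0,0,0,0,0],[135,0,0,0,0,0,0],[135,0,0,0,0,0,0],[135,0,0,0,0,0,0]],
  ],
  grip_force=20,
)

```text
time: 16.8
ee_pos: [0.5815, 0.0994, 0.0716]
eef_rot: [0.791, -0.612, 0.001, -0.001]
ft_force: [0.4, 2.5, 1.4]
width: 0.0521
```

```bash
python3 plan.py .5,.331,.25,-85; python3 look.py 11 40
```

```text
t 16.8 tcp [0.58 0.1  0.07] w 0.0521 F [0.4 2.5 1.4] xaxis yaw -75.47
(0.5, 0.331, 0.25, -85.0) -> [-9.79  0.81 -7.13] [-0.03  0.01  1.91]
[0.5815 0.0994 0.0716] 0.0521 crop origin 331 166 scale 7.5
```

View pics/scene11c.png

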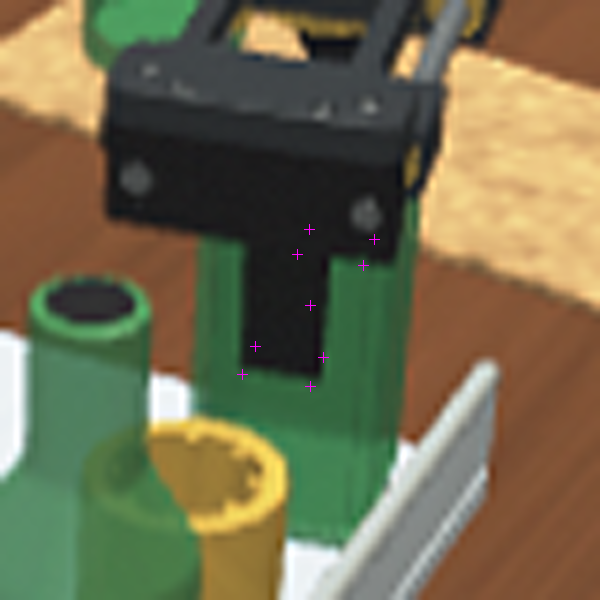

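```bash
python3 plan.py .505,.331,.22,-75.5 .505,.331,.078,-75.5
```

```text
t 16.85 tcp [0.58 0.1  0.07] w 0.0515 F [-0.5  1.4  1.8] xaxis yaw -75.48
(0.505, 0.331, 0.22, -75.5) -> [-9.74  0.62 -5.93] [-0.03  0.    0.  ]
(0.505, 0.331, 0.078, -75.5) -> [-9.74  0.64 -0.25] [-0.03  0.    0.  ]
```

Emit:
carry_out(
  commands=[
    [[135,0,0,-0.2,0,0,0],[135,0,0,-0.8,0,0,0],[135,0,0,-2,0,0,0],[135,0,0,-3.5,0,0,0],[135,0,0,-5,0,0,0],[135,-0.7,0,-5.9,0,0,0],[135,-2.4,0.2,-5.9,0,0,0],[135,-4.4,0.3,-5.9,0,0,0],[135,-6.4,0.4,-5.9,0,0,0],[135,-8.2,0.5,-5.9,0,0,0],[135,-9.4,0.6,-5.9,0,0,0],[135,-9.75,0.6,-5.9,0,0,0]],
  ],
)

```text
time: 18.35
ee_pos: [0.5041, 0.3334, 0.2201]
eef_rot: [0.792, -0.611, 0.001, -0.002]
ft_force: [0.5, -0.9, -3.2]
width: 0.0517
```

```bash
python3 plan.py .505,.331,.078,-75.5 .505,.331,.065,-75.5
```

```text
t 18.35 tcp [0.5  0.33 0.22] w 0.0517 F [ 0.5 -0.9 -3.2] xaxis yaw -75.29
(0.505, 0.331, 0.078, -75.5) -> [0.11 0.01 5.68] [-0.04  0.01  0.04]
(0.505, 0.331, 0.065, -75.5) -> [0.11 0.01 6.2 ] [-0.04  0.01  0.04]
```

Emit:
carry_out(
  commands=[
    [[135,0.1,0,0.8,-0.04,0,0],[135,0.1,0,2.2,-0.04,0,0],[135,0.1,0,3.6,-0.04,0,0],[135,0.1,0,4.8,-0.04,0,0],[135,0.1,0,5.5,-0.04,0,0],[135,0.1,0,5.8,-0.04,0,0],[135,0.1,0,5.95,-0.04,0,0],[135,0.1,0,6.05,-0.04,0,0],[135,0.1,0,6.1,-0.04,0,0],[135,0.1,0,6.15,-0.04,0,0],[135,0.1,0,6.18,-0.04,0,0],[135,0.1,0,6.18,-0.04,0,0]],
  ],
)

```text
time: 19.85
ee_pos: [0.5053, 0.3314, 0.0657]
eef_rot: [0.792, -0.611, -0.0, -0.0]
ft_force: [0.2, -0.5, -1.8]
width: 0.0518
```

```bash
python3 plan.py .505,.331,.065,-75.5;python3 look.py 12 60
```

```text
t 19.85 tcp [0.51 0.33 0.07] w 0.0518 F [ 0.2 -0.5 -1.8] xaxis yaw -75.29
(0.505, 0.331, 0.065, -75.5) -> [0.01 0.01 0.03] [-0.    0.01  0.04]
[0.5053 0.3314 0.0657] 0.0518 crop origin 327 99 scale 5.0
```

View pics/scene12c.png

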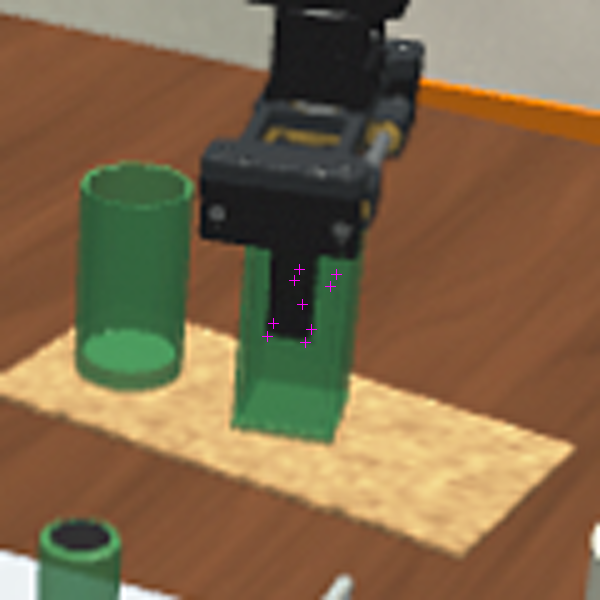

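Almost touching. I'll lower a little more until contact.

Emit:
carry_out(
  commands=[
    [[135,0,0,0.04,0,0,0],[135,0,0,0.07,0,0,0],[135,0,0,0.07,0,0,0]],
  ],
)

```text
time: 20.27
ee_pos: [0.5053, 0.3315, 0.0657]
eef_rot: [0.792, -0.611, 0.0, -0.0]
ft_force: [-6.0, -4.8, 14.1]
width: 0.0522
```

Firm contact (14 N). Ease off and release.

Emit:
carry_out(
  commands=[
    [[135,0,0,-0.03,0,0,0],[120,0,0,-0.03,0,0,0],[100,0,0,-0.03,0,0,0],[80,0,0,-0.03,0,0,0],[40,0,0,-0.03,0,0,0],[10,0,0,-0.03,0,0,0],[0,0,0,-0.5,0,0,0],[0,0,0,-2,0,0,0],[0,0,0,-4,0,0,0],[0,0,0,-6,0,0,0],[0,0,0,-7.2,0,0,0],[0,0,0,-7.2,0,0,0]],
  ],
)

```text
time: 21.78
ee_pos: [0.5059, 0.3325, 0.2491]
eef_rot: [0.792, -0.611, 0.001, -0.003]
ft_force: [1.1, 0.2, -0.1]
width: 0.0869
```

```bash
python3 plan.py .594,-.0455,.25,-85 .594,-.0455,.19,-85 .594,-.0455,.115,-85;python3 look.py 13 100
```

```text
t 21.77 tcp [0.51 0.33 0.25] w 0.0869 F [ 1.1  0.2 -0.1] xaxis yaw -75.28
(0.594, -0.0455, 0.25, -85.0) -> [15.52  0.43 -0.06] [-0.06  0.03  1.94]
(0.594, -0.0455, 0.19, -85.0) -> [15.52  0.45  2.34] [-0.06  0.03  1.94]
(0.594, -0.0455, 0.115, -85.0) -> [15.53  0.46  5.34] [-0.06  0.03  1.94]
[0.5059 0.3325 0.2491] 0.0869 crop origin 293 0 scale 3.0
```

View pics/scene13c.png

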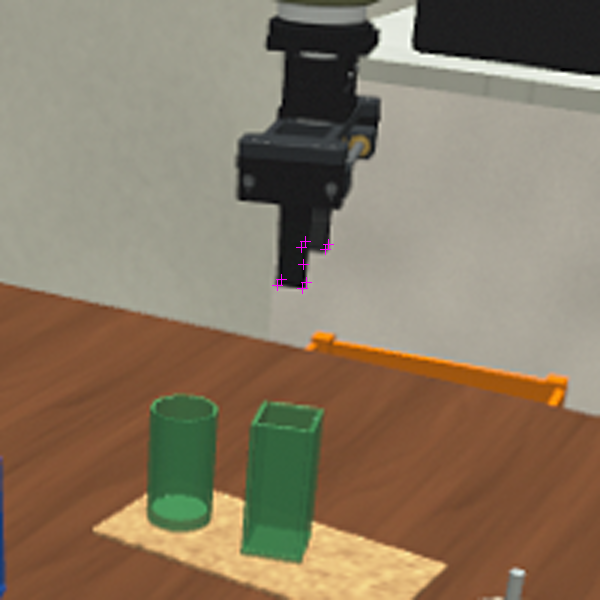

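The tumbler and vase both stand on the mat. Next is the bottle.

Emit:
carry_out(
  commands=[
    [[0,1.2,0,0,0,0,0.2],[0,3.2,0,0,0,0,0.5],[0,5.4,0.1,0,0,0,0.9],[0,7.6,0.2,0,0,0,1.3],[0,9.8,0.3,0,0,0,1.7],[0,12,0.35,0,0,0,1.94],[0,13.8,0.4,0,0,0,1.94],[0,15,0.43,0.5,-0.06,0.03,1.94],[0,15.5,0.43,2,-0.06,0.03,1.94],[40,15.5,0.43,2.3,-0.06,0.03,1.94],[60,15.5,0.43,2.3,-0.06,0.03,1.94],[60,15.5,0.43,2.3,-0.06,0.03,1.94]],
  ],
)

```text
time: 23.32
ee_pos: [0.5942, -0.0444, 0.1907]
eef_rot: [0.738, -0.675, 0.0, 0.001]
ft_force: [1.1, -0.6, -0.2]
width: 0.0689
```

```bash
python3 plan.py .594,-.0455,.114,-85;python3 look.py 14 50
```

```text
t 23.32 tcp [ 0.59 -0.04  0.19] w 0.0689 F [ 1.1 -0.6 -0.2] xaxis yaw -84.89
(0.594, -0.0455, 0.114, -85.0) -> [0.04 0.01 3.07] [ 0.   -0.02  0.02]
[ 0.5942 -0.0444  0.1907] 0.0689 crop origin 294 135 scale 6.0
```

View pics/scene14c.png

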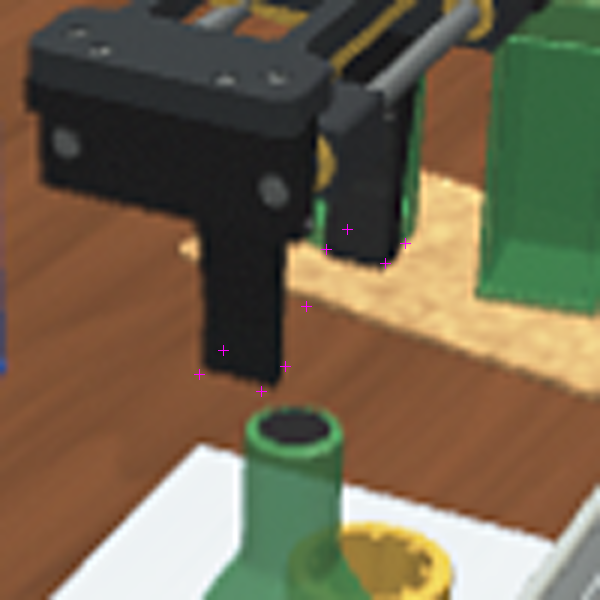

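Emit:
carry_out(
  commands=[
    [[60,0,0,0.5,0,0,0.02],[60,0,0,1.3,0,0,0.02],[60,0,0,2.1,0,0,0.02],[60,0,0,2.8,0,0,0.02],[60,0,0,3.05,0,0,0.02],[90,0,0,3.05,0,0,0.02],[120,0,0,3.05,0,0,0.02],[145,0,0,3.05,0,0,0.02],[145,0,0,3.05,0,0,0.02],[145,0,0,3.05,0,0,0.02]],
  ],
  grip_force=10,
)

```text
time: 24.62
ee_pos: [0.5943, -0.0448, 0.1146]
eef_rot: [0.737, -0.676, 0.001, 0.001]
ft_force: [-0.1, 0.5, -0.3]
width: 0.0381
```

```bash
python3 plan.py .594,-.0455,.114,-85;python3 look.py 15 40
```

```text
t 24.62 tcp [ 0.59 -0.04  0.11] w 0.0381 F [-0.1  0.5 -0.3] xaxis yaw -85.01
(0.594, -0.0455, 0.114, -85.0) -> [0.03 0.02 0.02] [ 0.   -0.02 -0.  ]
[ 0.5943 -0.0448  0.1146] 0.0381 crop origin 303 182 scale 7.5
```

View pics/scene15c.png

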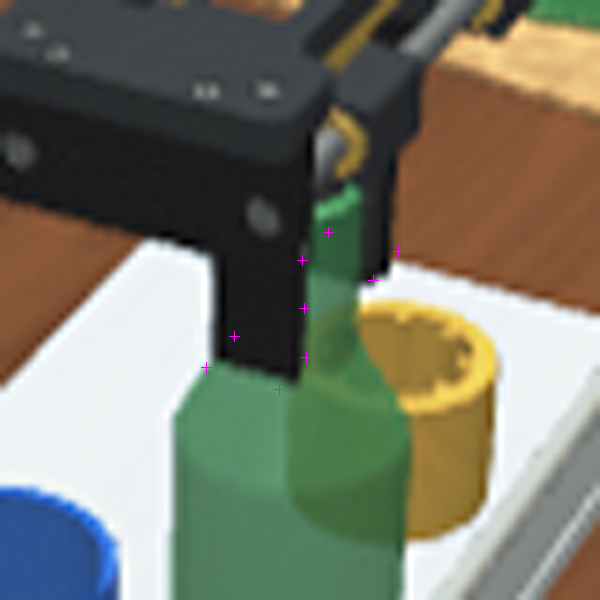

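Emit:
carry_out(
  commands=[
    [[150,0,0,0,0,0,0],[154,0,0,0,0,0,0],[158,0,0,0,0,0,0],[162,0,0,0,0,0,0],[166,0,0,0,0,0,0],[170,0,0,0,0,0,0],[200,0,0,0,0,0,0],[200,0,0,0,0,0,0]],
  ],
  grip_force=10,
)

```text
time: 25.68
ee_pos: [0.5943, -0.0447, 0.1145]
eef_rot: [0.737, -0.676, 0.001, 0.001]
ft_force: [1.1, 0.2, 0.6]
width: 0.0299
```

```bash
python3 plan.py .594,-.0455,.114,-85;python3 look.py 16 40
python3 - <<'E'
import cv2,numpy as np
a=cv2.imread("pics/scene15.png");b=cv2.imread("pics/scene16.png")
v=np.hstack([cv2.resize(i[200:290,315:375],None,fx=6,fy=6,interpolation=2) for i in(a,b)]);cv2.imwrite("pics/cmp.png",v)
E
```

```text
t 25.68 tcp [ 0.59 -0.04  0.11] w 0.0299 F [1.1 0.2 0.6] xaxis yaw -85.0
(0.594, -0.0455, 0.114, -85.0) -> [0.03 0.01 0.02] [ 0.   -0.02 -0.  ]
[ 0.5943 -0.0447  0.1145] 0.0299 crop origin 303 182 scale 7.5
```

View pics/cmp.png

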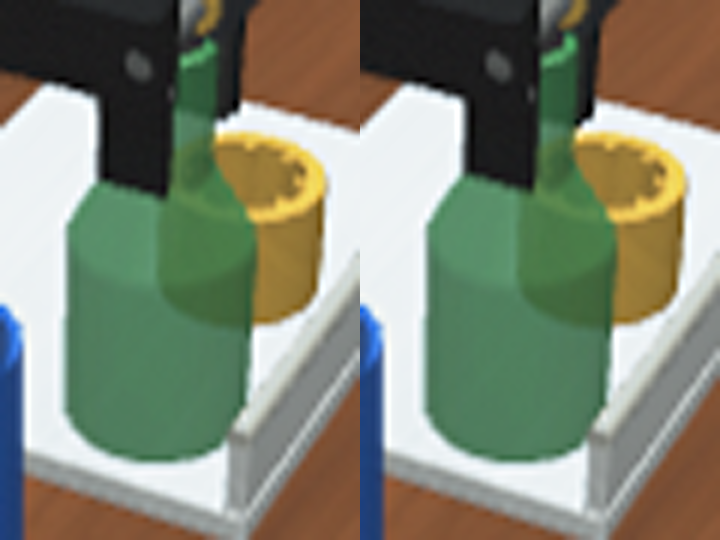

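The bottle didn't move when gripped, so it is centred at (0.594, −0.045). Lift it and take it to the mat.

```bash
python3 plan.py .587,.331,.27,-85
```

```text
t 25.73 tcp [ 0.59 -0.04  0.11] w 0.0299 F [ 0.2  0.1 -0.2] xaxis yaw -85.0
(0.587, 0.331, 0.27, -85.0) -> [-14.99  -1.02  -6.25] [ 0.   -0.02 -0.  ]
```

Emit:
carry_out(
  commands=[
    [[200,0,0,0,0,0,0],[200,0,0,-0.2,0,0,0],[200,0,0,-0.8,0,0,0],[200,0,0,-2,0,0,0],[200,0,0,-3.5,0,0,0],[200,0,0,-5,0,0,0],[200,0,0,-6.2,0,0,0],[200,0,0,-6.2,0,0,0]],
  ],
  grip_force=25,
)

```text
time: 26.72
ee_pos: [0.5954, -0.0441, 0.2724]
eef_rot: [0.737, -0.676, 0.003, -0.001]
ft_force: [0.6, 0.1, -4.8]
width: 0.0298
```

```bash
python3 plan.py .587,.331,.27,-85
```

```text
t 26.73 tcp [ 0.6  -0.04  0.27] w 0.0298 F [ 0.6  0.1 -4.8] xaxis yaw -85.0
(0.587, 0.331, 0.27, -85.0) -> [-14.98  -0.98   0.06] [-0.05 -0.03  0.  ]
```

Emit:
carry_out(
  commands=[
    [[200,-0.4,0,0,0,0,0],[200,-1.4,0,0,0,0,0],[200,-3,-0.2,0,0,0,0],[200,-4.8,-0.3,0,0,0,0],[200,-6.6,-0.4,0,0,0,0],[200,-8.4,-0.6,0,0,0,0],[200,-10.2,-0.7,0,0,0,0],[200,-12,-0.8,0,0,0,0],[200,-13.5,-0.9,0,0,0,0],[200,-14.5,-0.97,0,-0.05,-0.03,0],[200,-14.98,-0.97,0,-0.05,-0.03,0],[200,-14.98,-0.97,0,-0.05,-0.03,0]],
  ],
)

```text
time: 28.22
ee_pos: [0.5861, 0.3317, 0.2705]
eef_rot: [0.738, -0.675, -0.0, 0.001]
ft_force: [0.3, -1.4, -3.4]
width: 0.0294
```

```bash
python3 plan.py .587,.331,.12,-85 .587,.331,.1085,-85; python3 look.py 17 70
```

```text
t 28.23 tcp [0.59 0.33 0.27] w 0.0294 F [ 0.3 -1.4 -3.4] xaxis yaw -84.91
(0.587, 0.331, 0.12, -85.0) -> [ 0.03 -0.04  6.02] [ 0.01 -0.01  0.02]
(0.587, 0.331, 0.1085, -85.0) -> [ 0.03 -0.04  6.48] [ 0.01 -0.01  0.02]
[0.5861 0.3317 0.2705] 0.0294 crop origin 357 14 scale 4.285714285714286
```

View pics/scene17c.png

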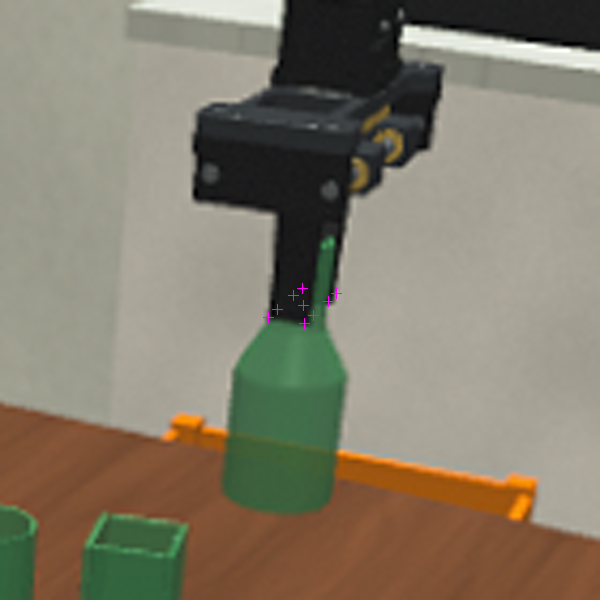

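Emit:
carry_out(
  commands=[
    [[200,0,0,0.8,0,0,0],[200,0,0,2.2,0,0,0],[200,0,0,3.6,0,0,0],[200,0,0,4.8,0,0,0],[200,0,0,5.6,0,0,0],[200,0,0,6,0,0,0],[200,0,0,6.2,0,0,0],[200,0,0,6.3,0,0,0],[200,0,0,6.35,0,0,0],[200,0,0,6.4,0,0,0],[200,0,0,6.42,0,0,0],[200,0,0,6.42,0,0,0]],
  ],
)

```text
time: 29.78
ee_pos: [0.5868, 0.3303, 0.1104]
eef_rot: [0.737, -0.676, 0.0, 0.0]
ft_force: [-0.2, 0.8, -3.8]
width: 0.0295
```

```bash
python3 plan.py .587,.331,.1085,-85; python3 look.py 18 70
```

```text
t 29.77 tcp [0.59 0.33 0.11] w 0.0295 F [-0.2  0.8 -3.8] xaxis yaw -85.0
(0.587, 0.331, 0.1085, -85.0) -> [-0.03 -0.01  0.08] [ 0.   -0.01 -0.  ]
[0.5868 0.3303 0.1104] 0.0295 crop origin 349 80 scale 4.285714285714286
```

View pics/scene18c.png

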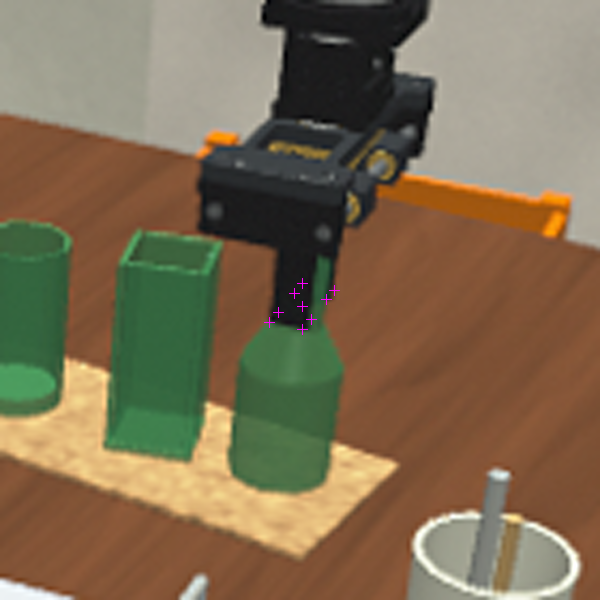

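Emit:
carry_out(
  commands=[
    [[200,0,0,0.04,0,0,0],[200,0,0,0.07,0,0,0],[200,0,0,0.08,0,0,0],[200,0,0,0.08,0,0,0]],
  ],
)

```text
time: 30.32
ee_pos: [0.5868, 0.3304, 0.1086]
eef_rot: [0.737, -0.676, 0.0, 0.0]
ft_force: [-0.6, -0.8, -2.9]
width: 0.0297
```

Emit:
carry_out(
  commands=[
    [[200,0,0,0.02,0,0,0],[200,0,0,0.04,0,0,0],[200,0,0,0.04,0,0,0]],
  ],
)

```text
time: 30.7
ee_pos: [0.5871, 0.3305, 0.1085]
eef_rot: [0.737, -0.676, 0.001, -0.0]
ft_force: [-1.9, -1.2, 6.7]
width: 0.03
```

Contact. Release and retreat.

Emit:
carry_out(
  commands=[
    [[190,0,0,0,0,0,0],[175,0,0,0,0,0,0],[165,0,0,0,0,0,0],[140,0,0,0,0,0,0],[100,0,0,0,0,0,0],[60,0,0,0,0,0,0],[40,0,0,-0.5,0,0,0],[20,0,0,-2,0,0,0],[0,0,0,-4,0,0,0],[0,0,0,-5.6,0,0,0],[0,0,0,-5.6,0,0,0]],
  ],
)

```text
time: 32.08
ee_pos: [0.5879, 0.332, 0.2535]
eef_rot: [0.737, -0.676, 0.001, -0.003]
ft_force: [0.7, -0.2, -0.6]
width: 0.0864
```

```bash
python3 plan.py .583,.0275,.25,-85 .583,.0275,.12,-85
python3 - <<'E'
from h import *
for n in("scene","top"):
    cv2.imwrite(f"pics/{n}19.png",r.camera(n))
t=cv2.imread("pics/top19.png");crop(t,235,195,375,315,5,"pics/t19c.png")
E
```

```text
t 32.08 tcp [0.59 0.33 0.25] w 0.0864 F [ 0.7 -0.2 -0.6] xaxis yaw -85.0
(0.583, 0.0275, 0.25, -85.0) -> [12.12  1.26  0.1 ] [-0.08  0.03 -0.  ]
(0.583, 0.0275, 0.12, -85.0) -> [12.13  1.29  5.3 ] [-0.08  0.03 -0.  ]
```

View pics/scene19.png

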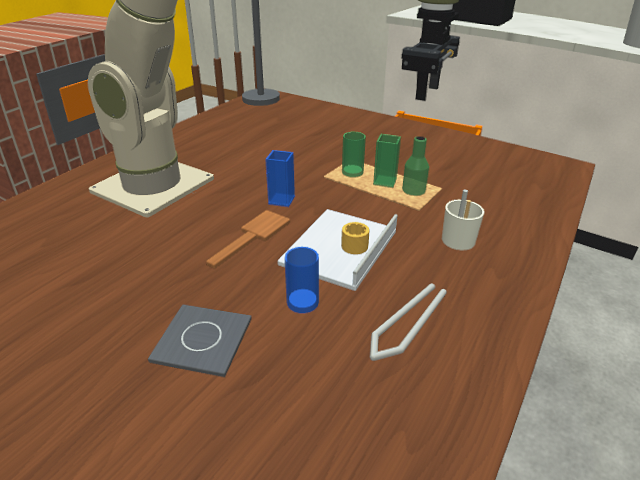

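View pics/t19c.png

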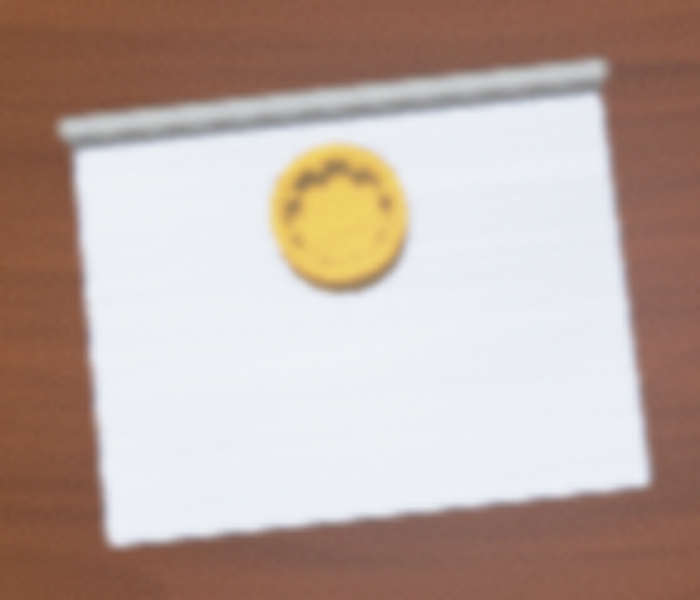

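All three glasses stand on the mat at scene px (353,155), (387,160) and (416,168). The mould is free at scene px (355,237). I'll go for it.

Emit:
carry_out(
  commands=[
    [[0,1,0,0,0,0,0],[0,3,0.3,0,0,0,0],[0,5.2,0.5,0,0,0,0],[0,7.4,0.8,0,0,0,0],[0,9.6,1,0,0,0,0],[0,11.4,1.2,0.3,0,0,0],[0,12.1,1.27,1.5,-0.08,0.03,0],[0,12.1,1.27,3.5,-0.08,0.03,0],[0,12.1,1.27,5,-0.08,0.03,0],[0,12.1,1.27,6,-0.08,0.03,0],[0,12.1,1.27,6,-0.08,0.03,0],[0,12.1,1.27,6,-0.08,0.03,0]],
  ],
)

```text
time: 33.67
ee_pos: [0.5823, 0.0268, 0.1001]
eef_rot: [0.737, -0.676, -0.001, 0.003]
ft_force: [-0.7, 1.0, 0.4]
width: 0.0871
```

```bash
python3 plan.py .583,.0275,.02,-85; python3 look.py 20 40
```

```text
t 33.67 tcp [0.58 0.03 0.1 ] w 0.0871 F [-0.7  1.   0.4] xaxis yaw -84.99
(0.583, 0.0275, 0.02, -85.0) -> [-0.03 -0.05  3.2 ] [ 0.05 -0.03  0.  ]
[0.5823 0.0268 0.1001] 0.0871 crop origin 316 170 scale 7.5
```

View pics/scene20c.png

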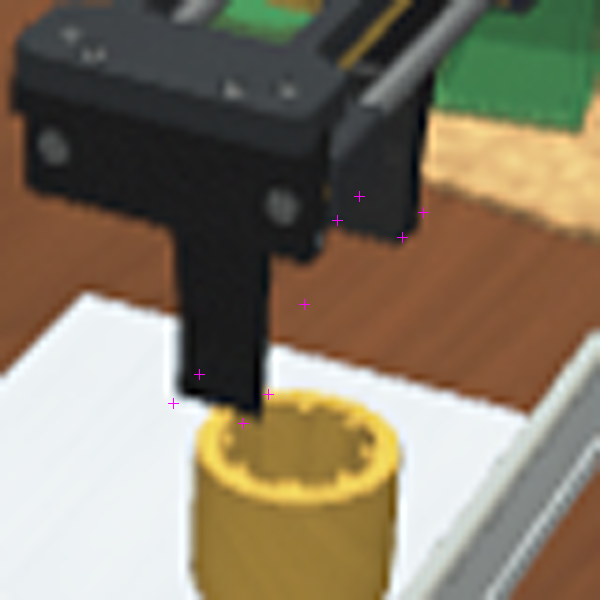

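Emit:
carry_out(
  commands=[
    [[0,0,0,0.8,0.05,-0.03,0],[0,0,0,1.7,0.05,-0.03,0],[0,0,0,2.5,0.05,-0.03,0],[0,0,0,3,0.05,-0.03,0],[30,0,0,3.15,0.05,-0.03,0],[60,0,0,3.15,0.05,-0.03,0],[80,0,0,3.15,0.05,-0.03,0],[90,0,0,3.15,0.05,-0.03,0],[130,0,0,3.15,0.05,-0.03,0],[130,0,0,3.15,0.05,-0.03,0],[130,0,0,3.15,0.05,-0.03,0]],
  ],
  grip_force=35,
)

```text
time: 35.1
ee_pos: [0.5826, 0.0275, 0.0223]
eef_rot: [0.738, -0.675, 0.0, -0.001]
ft_force: [-0.7, 5.1, 6.2]
width: 0.0543
```

```bash
python3 plan.py .4905,-.3225,.2,-85; python3 look.py 21 40
```

```text
t 35.1 tcp [0.58 0.03 0.02] w 0.0543 F [-0.7  5.1  6.2] xaxis yaw -84.96
(0.4905, -0.3225, 0.2, -85.0) -> [13.62  4.89 -7.12] [-0.02  0.01  0.01]
[0.5826 0.0275 0.0223] 0.0543 crop origin 314 202 scale 7.5
```

View pics/scene21c.png

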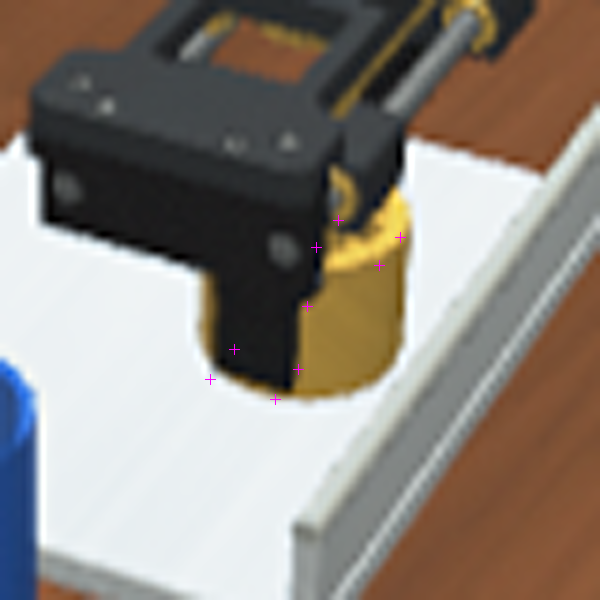

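The mould is gripped. Lift it and carry it to the plate.

Emit:
carry_out(
  commands=[
    [[130,0,0,-0.2,0,0,0],[130,0,0,-0.9,0,0,0],[130,0,0,-2.2,0,0,0],[130,0,0,-3.8,0,0,0],[130,0,0,-5.4,0,0,0],[130,0.8,0.3,-6.8,0,0,0],[130,2.5,0.9,-7.1,0,0,0],[130,4.5,1.6,-7.1,0,0,0],[130,6.6,2.4,-7.1,0,0,0],[130,8.6,3.1,-7.1,0,0,0],[130,10.4,3.7,-7.1,0,0,0],[130,11.6,4.2,-7.1,0,0,0]],
  ],
)

```text
time: 36.65
ee_pos: [0.5017, -0.2736, 0.2002]
eef_rot: [0.737, -0.676, 0.0, -0.0]
ft_force: [0.5, -0.6, -5.4]
width: 0.0543
```

```bash
python3 plan.py .4905,-.3225,.2,-85 .4905,-.3225,.03,-85
```

```text
t 36.65 tcp [ 0.5  -0.27  0.2 ] w 0.0543 F [ 0.5 -0.6 -5.4] xaxis yaw -85.11
(0.4905, -0.3225, 0.2, -85.0) -> [1.91 0.61 0.01] [-0.01 -0.   -0.02]
(0.4905, -0.3225, 0.03, -85.0) -> [1.91 0.62 6.81] [-0.01 -0.   -0.02]
```

Emit:
carry_out(
  commands=[
    [[130,0.9,0.3,0,0,0,0],[130,1.7,0.55,0.5,0,0,0],[130,1.9,0.6,2,0,0,0],[130,1.9,0.6,3.8,0,0,0],[130,1.9,0.6,5.2,0,0,0],[130,1.9,0.6,5.9,0,0,0],[130,1.9,0.6,6.1,0,0,0],[130,1.9,0.6,6.2,0,0,0],[130,1.9,0.6,6.2,0,0,0]],
  ],
)

```text
time: 37.78
ee_pos: [0.4916, -0.3226, 0.0462]
eef_rot: [0.737, -0.676, 0.001, -0.0]
ft_force: [0.9, 0.1, -3.9]
width: 0.0544
```

```bash
python3 plan.py .4905,-.3225,.0203,-85; python3 look.py 22 40
```

```text
t 37.77 tcp [ 0.49 -0.32  0.05] w 0.0544 F [ 0.9  0.1 -3.9] xaxis yaw -85.11
(0.4905, -0.3225, 0.0203, -85.0) -> [-0.01  0.05  1.04] [-0.03 -0.02 -0.02]
[ 0.4916 -0.3226  0.0462] 0.0544 crop origin 158 279 scale 7.5
```

View pics/scene22c.png

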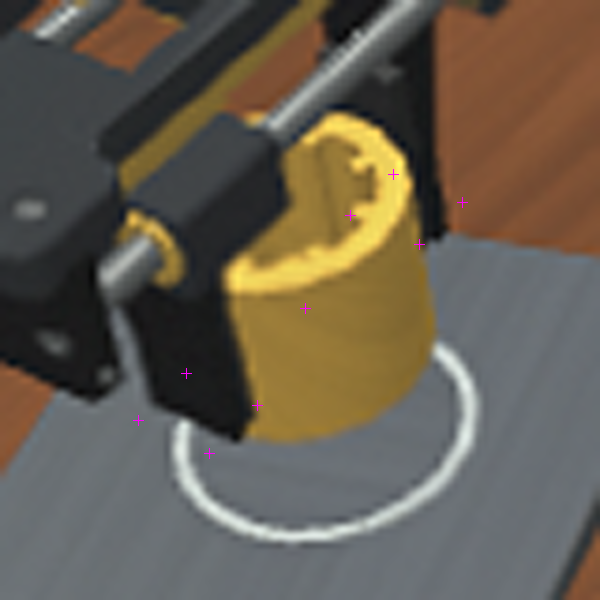

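Emit:
carry_out(
  commands=[
    [[130,0,0.03,0.3,0,0,0],[130,0,0.03,0.6,0,0,0],[130,0,0.03,0.8,0,0,0],[130,0,0.03,0.9,0,0,0],[130,0,0.03,0.95,0,0,0],[130,0,0.03,0.95,0,0,0]],
  ],
)

```text
time: 38.58
ee_pos: [0.491, -0.3227, 0.0225]
eef_rot: [0.737, -0.676, 0.001, -0.0]
ft_force: [0.2, -0.0, -4.9]
width: 0.0542
```

```bash
python3 plan.py .4905,-.3225,.0203,-85; python3 look.py 23 40
```

```text
t 38.58 tcp [ 0.49 -0.32  0.02] w 0.0542 F [ 0.2 -0.  -4.9] xaxis yaw -85.11
(0.4905, -0.3225, 0.0203, -85.0) -> [-0.01  0.02  0.09] [-0.03 -0.02 -0.02]
[ 0.491  -0.3227  0.0225] 0.0542 crop origin 160 289 scale 7.5
```

View pics/scene23c.png

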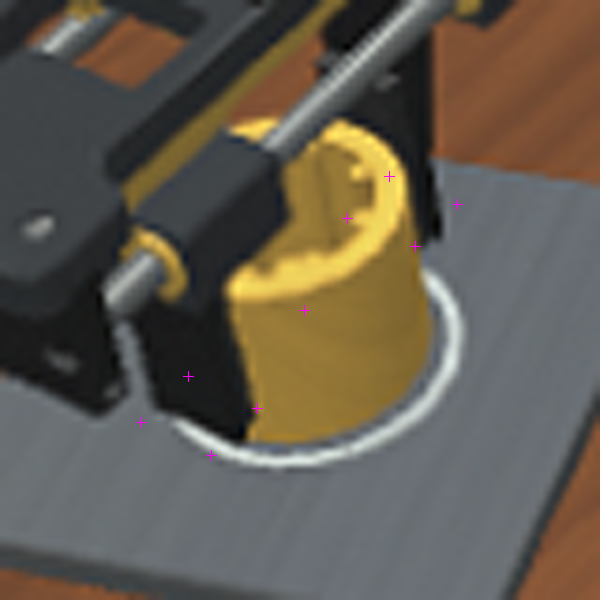

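The mould hovers over the circle and is centred to within about 1–2 mm. Lower to contact.

Emit:
carry_out(
  commands=[
    [[130,0,0,0.05,0,0,0],[130,0,0,0.08,0,0,0],[130,0,0,0.1,0,0,0],[130,0,0,0.1,0,0,0]],
  ],
)

```text
time: 39.12
ee_pos: [0.491, -0.3228, 0.0204]
eef_rot: [0.737, -0.676, 0.001, -0.0]
ft_force: [-3.0, 0.4, -0.1]
width: 0.0544
```

Emit:
carry_out(
  commands=[
    [[130,0,0,0.02,0,0,0],[110,0,0,0.02,0,0,0],[95,0,0,0,0,0,0],[80,0,0,0,0,0,0],[50,0,0,0,0,0,0],[20,0,0,0,0,0,0],[0,0,0,-0.5,0,0,0],[0,0,0,-2,0,0,0],[0,0,0,-4,0,0,0],[0,0,0,-6,0,0,0],[0,0,0,-8,0,0,0],[0,0,0,-9.5,0,0,0]],
  ],
)

```text
time: 40.62
ee_pos: [0.4908, -0.3223, 0.2614]
eef_rot: [0.737, -0.676, 0.003, -0.001]
ft_force: [0.4, 0.5, -0.5]
width: 0.087
```

```bash
python3 plan.py .587,.3305,.27,-85 .5,0,.27,-85; python3 look.py 24 80
python3 - <<'E'
from h import *
s=cv2.imread("pics/scene24.png");crop(s,150,290,250,380,6,"pics/s24.png")
t=r.camera("top");cv2.imwrite("pics/top24.png",t);crop(t,425,230,525,330,6,"pics/t24.png")
E
```

```text
t 40.62 tcp [ 0.49 -0.32  0.26] w 0.087 F [ 0.4  0.5 -0.5] xaxis yaw -85.1
(0.587, 0.3305, 0.27, -85.0) -> [-25.69  -6.07  -0.41] [-0.05 -0.04 -0.02]
(0.5, 0.0, 0.27, -85.0) -> [-12.81  -1.47  -0.38] [-0.05 -0.04 -0.02]
[ 0.4908 -0.3223  0.2614] 0.087 crop origin 94 123 scale 3.75
```

View pics/s24.png

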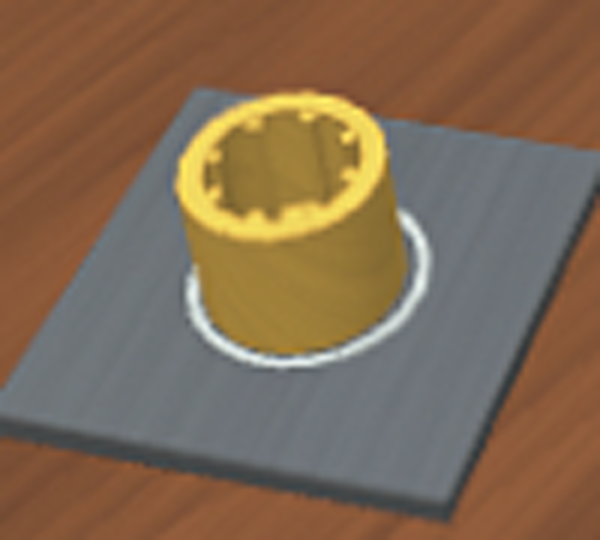

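View pics/t24.png

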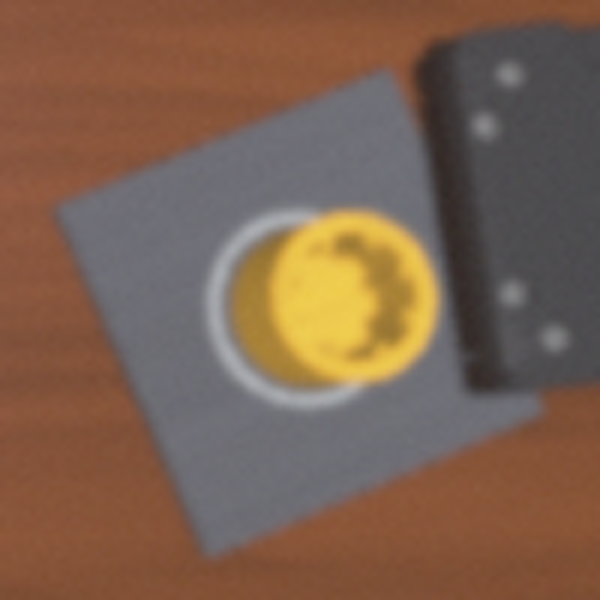

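The mould is upright inside the circle, with a gap visible all round in both views. Now I'll return the glass, bottle first.

Emit:
carry_out(
  commands=[
    [[0,-1,-0.2,-0.4,0,0,0],[0,-3,-0.7,-0.4,0,0,0],[0,-5.3,-1.2,-0.4,0,0,0],[0,-7.6,-1.8,-0.4,0,0,0],[0,-9.9,-2.3,-0.4,0,0,0],[0,-12.2,-2.9,-0.4,0,0,0],[0,-14.5,-3.4,-0.4,0,0,0],[0,-16.8,-4,-0.4,0,0,0],[20,-19.1,-4.5,-0.4,0,0,0],[40,-21.4,-5,-0.4,0,0,0],[60,-23.4,-5.5,-0.4,0,0,0],[60,-24.8,-5.9,-0.4,0,0,0]],
  ],
)

```text
time: 42.22
ee_pos: [0.5844, 0.3112, 0.2707]
eef_rot: [0.738, -0.675, 0.005, -0.001]
ft_force: [-0.1, -0.1, 0.1]
width: 0.068
```

```bash
python3 plan.py .5869,.3305,.2,-85 .5869,.3305,.1085,-85; python3 look.py 25 60
```

```text
t 42.23 tcp [0.58 0.31 0.27] w 0.068 F [-0.1 -0.1  0.1] xaxis yaw -84.91
(0.5869, 0.3305, 0.2, -85.0) -> [-0.78 -0.15  2.82] [-0.09 -0.07  0.02]
(0.5869, 0.3305, 0.1085, -85.0) -> [-0.8  -0.12  6.48] [-0.09 -0.07  0.02]
[0.5844 0.3112 0.2707] 0.068 crop origin 363 26 scale 5.0
```

View pics/scene25c.png

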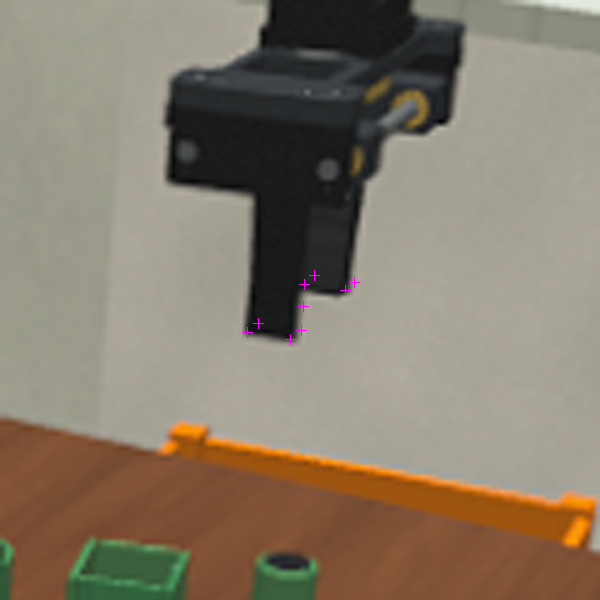

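Emit:
carry_out(
  commands=[
    [[60,-0.5,-0.1,0.5,-0.09,-0.07,0.02],[60,-0.79,-0.13,1.5,-0.09,-0.07,0.02],[60,-0.79,-0.13,2.5,-0.09,-0.07,0.02],[60,-0.79,-0.13,2.9,-0.09,-0.07,0.02],[60,-0.79,-0.13,2.9,-0.09,-0.07,0.02],[60,-0.79,-0.13,2.9,-0.09,-0.07,0.02]],
  ],
)

```text
time: 43.02
ee_pos: [0.5855, 0.3353, 0.1986]
eef_rot: [0.738, -0.674, -0.001, -0.001]
ft_force: [0.1, 0.1, -0.2]
width: 0.0668
```

```bash
python3 plan.py .5869,.3305,.1085,-85
```

```text
t 43.02 tcp [0.59 0.34 0.2 ] w 0.0668 F [ 0.1  0.1 -0.2] xaxis yaw -84.8
(0.5869, 0.3305, 0.1085, -85.0) -> [ 0.21 -0.04  3.6 ] [-0.    0.03  0.04]
```

Emit:
carry_out(
  commands=[
    [[60,0.2,-0.04,0,0,0.03,0.04],[60,0.2,-0.04,0.2,0,0.03,0.04],[60,0.2,-0.04,1,0,0.03,0.04],[60,0.2,-0.04,2,0,0.03,0.04],[60,0.2,-0.04,3,0,0.03,0.04],[60,0.2,-0.04,3.5,0,0.03,0.04],[90,0.2,-0.04,3.55,0,0.03,0.04],[120,0.2,-0.04,3.55,0,0.03,0.04],[130,0.2,-0.04,3.55,0,0.03,0.04],[130,0.2,-0.04,3.55,0,0.03,0.04]],
  ],
  grip_force=10,
)

```text
time: 44.28
ee_pos: [0.5871, 0.3309, 0.1104]
eef_rot: [0.737, -0.676, 0.0, -0.001]
ft_force: [0.9, -0.4, -0.1]
width: 0.044
```

```bash
python3 plan.py .5869,.3305,.1085,-85; python3 look.py 26 40
```

```text
t 44.27 tcp [0.59 0.33 0.11] w 0.044 F [ 0.9 -0.4 -0.1] xaxis yaw -85.0
(0.5869, 0.3305, 0.1085, -85.0) -> [0.01 0.01 0.08] [-0.01  0.01 -0.  ]
[0.5871 0.3309 0.1104] 0.044 crop origin 379 110 scale 7.5
```

View pics/scene26c.png

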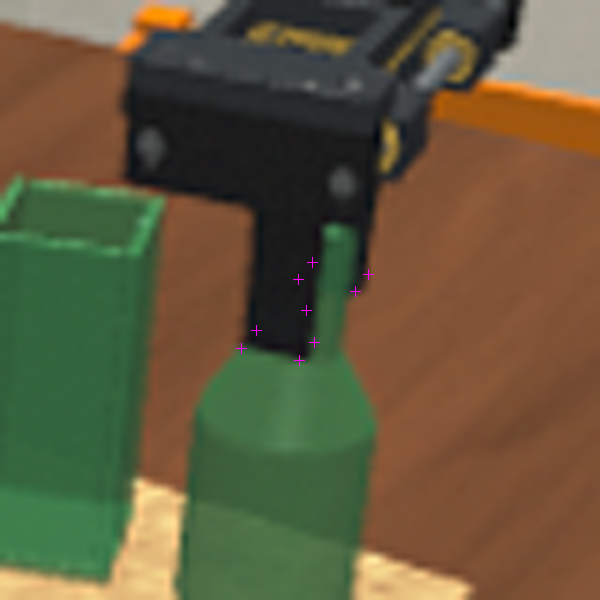

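Emit:
carry_out(
  commands=[
    [[145,0,0,0,0,0,0],[155,0,0,0,0,0,0],[162,0,0,0,0,0,0],[168,0,0,0,0,0,0],[200,0,0,0,0,0,0],[200,0,0,0,0,0,0]],
  ],
)

```text
time: 45.08
ee_pos: [0.5871, 0.3307, 0.1103]
eef_rot: [0.737, -0.676, 0.0, -0.0]
ft_force: [-0.5, -1.0, -0.0]
width: 0.03
```

Emit:
carry_out(
  commands=[
    [[200,0,0,0,0,0,0],[200,0,0,-0.2,0,0,0],[200,0,0,-0.8,0,0,0],[200,0,0,-2,0,0,0],[200,0,0,-3.5,0,0,0],[200,0,0,-5,0,0,0],[200,0,0,-6.2,0,0,0],[200,0,0,-6.4,0,0,0],[200,0,0,-6.4,0,0,0],[200,0,0,-6.4,0,0,0]],
  ],
  grip_force=25,
)

```text
time: 46.32
ee_pos: [0.5866, 0.3302, 0.2686]
eef_rot: [0.737, -0.676, -0.0, 0.001]
ft_force: [-0.6, -0.3, -4.5]
width: 0.0295
```

```bash
python3 plan.py .5943,-.0447,.27,-85; python3 look.py 27 60
```

```text
t 46.33 tcp [0.59 0.33 0.27] w 0.0295 F [-0.6 -0.3 -4.5] xaxis yaw -85.0
(0.5943, -0.0447, 0.27, -85.0) -> [14.97  1.   -0.04] [ 0.02 -0.01  0.  ]
[0.5866 0.3302 0.2686] 0.0295 crop origin 367 25 scale 5.0
```

View pics/scene27c.png

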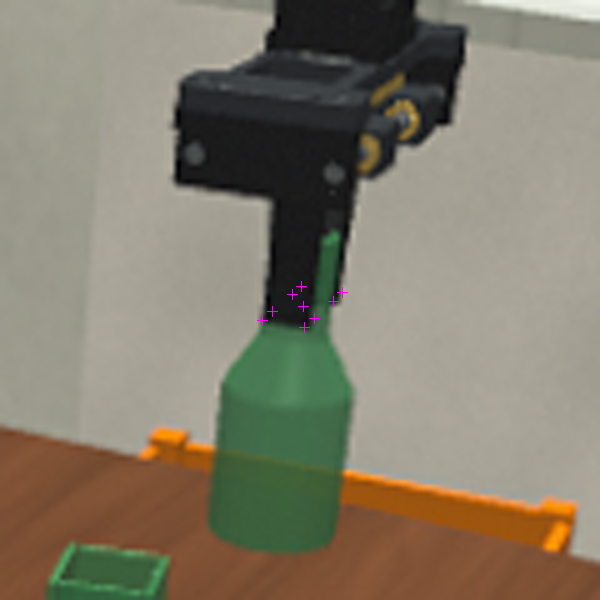

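Emit:
carry_out(
  commands=[
    [[200,0.4,0,0,0,0,0],[200,1.4,0.1,0,0,0,0],[200,3,0.2,0,0,0,0],[200,4.8,0.3,0,0,0,0],[200,6.6,0.4,0,0,0,0],[200,8.4,0.6,0,0,0,0],[200,10.2,0.7,0,0,0,0],[200,12,0.8,0,0,0,0],[200,13.5,0.9,0,0,0,0],[200,14.5,1,0,0,0,0],[200,14.97,1,0,0,0,0],[200,14.97,1,0,0,0,0]],
  ],
)

```text
time: 47.88
ee_pos: [0.5942, -0.0453, 0.2687]
eef_rot: [0.737, -0.676, -0.0, 0.001]
ft_force: [0.0, 0.8, -4.7]
width: 0.0297
```

```bash
python3 plan.py .5943,-.0447,.1164,-85
```

```text
t 47.88 tcp [ 0.59 -0.05  0.27] w 0.0297 F [ 0.   0.8 -4.7] xaxis yaw -85.07
(0.5943, -0.0447, 0.1164, -85.0) -> [-0.03 -0.01  6.09] [ 0.02 -0.   -0.01]
```

Emit:
carry_out(
  commands=[
    [[200,-0.03,0,0.8,0,0,0],[200,-0.03,0,2.2,0,0,0],[200,-0.03,0,3.6,0,0,0],[200,-0.03,0,4.8,0,0,0],[200,-0.03,0,5.5,0,0,0],[200,-0.03,0,5.8,0,0,0],[200,-0.03,0,5.9,0,0,0],[200,-0.03,0,5.95,0,0,0],[200,-0.03,0,6,0,0,0],[200,-0.03,0,6.02,0,0,0],[200,-0.03,0,6.02,0,0,0]],
  ],
)

```text
time: 49.25
ee_pos: [0.594, -0.0447, 0.1184]
eef_rot: [0.737, -0.676, -0.0, 0.001]
ft_force: [-0.4, -0.1, -4.4]
width: 0.0298
```

```bash
python3 plan.py .5943,-.0447,.1164,-85; python3 look.py 28 50
```

```text
t 49.25 tcp [ 0.59 -0.04  0.12] w 0.0298 F [-0.4 -0.1 -4.4] xaxis yaw -85.07
(0.5943, -0.0447, 0.1164, -85.0) -> [ 0.   -0.01  0.08] [ 0.02 -0.01 -0.01]
[ 0.594  -0.0447  0.1184] 0.0298 crop origin 293 170 scale 6.0
```

View pics/scene28c.png

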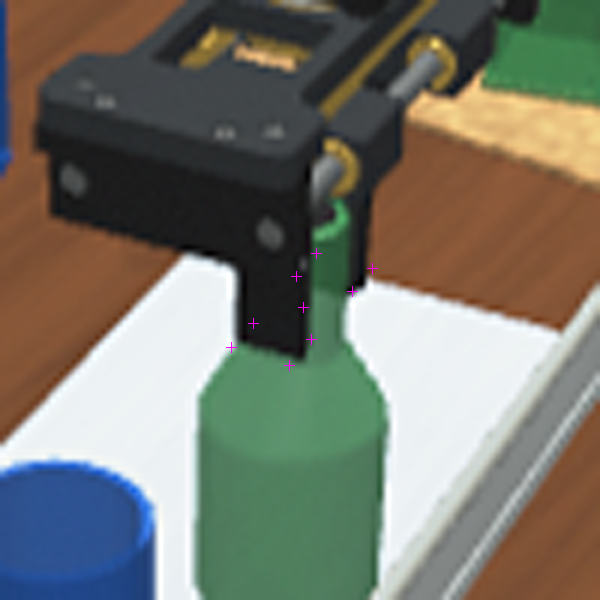

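Emit:
carry_out(
  commands=[
    [[200,0,0,0.04,0,0,0],[200,0,0,0.07,0,0,0],[200,0,0,0.09,0,0,0],[200,0,0,0.09,0,0,0]],
  ],
)

```text
time: 49.8
ee_pos: [0.5941, -0.0447, 0.1163]
eef_rot: [0.737, -0.676, -0.0, 0.001]
ft_force: [-1.1, 0.4, -2.0]
width: 0.0298
```

Emit:
carry_out(
  commands=[
    [[200,0,0,0.02,0,0,0],[200,0,0,0.03,0,0,0]],
  ],
)

```text
time: 50.05
ee_pos: [0.5945, -0.0447, 0.1163]
eef_rot: [0.737, -0.676, 0.0, 0.0]
ft_force: [-3.9, -0.4, 6.8]
width: 0.0298
```

Emit:
carry_out(
  commands=[
    [[190,0,0,0,0,0,0],[175,0,0,0,0,0,0],[165,0,0,0,0,0,0],[140,0,0,0,0,0,0],[100,0,0,0,0,0,0],[60,0,0,0,0,0,0],[40,0,0,-0.5,0,0,0],[20,0,0,-2,0,0,0],[0,0,0,-4,0,0,0],[0,0,0,-5.4,0,0,0],[0,0,0,-5.4,0,0,0],[0,0,0,-5.4,0,0,0]],
  ],
)

```text
time: 51.55
ee_pos: [0.5943, -0.0445, 0.2512]
eef_rot: [0.737, -0.676, 0.0, 0.001]
ft_force: [-0.4, 0.1, -0.0]
width: 0.087
```

```bash
python3 plan.py .5053,.3315,.25,-75.3
python3 - <<'E'
from h import *
a=cv2.imread("pics/scene8.png");b=r.camera("scene");cv2.imwrite("pics/scene29.png",b)
cv2.imwrite("pics/cmp2.png",np.hstack([cv2.resize(i[190:290,280:400],None,fx=3.3,fy=3.3,interpolation=2) for i in(a,b)]))
E
```

```text
t 51.55 tcp [ 0.59 -0.04  0.25] w 0.087 F [-0.4  0.1 -0. ] xaxis yaw -85.07
(0.5053, 0.3315, 0.25, -75.3) -> [-15.29   2.25   0.03] [ 0.01 -0.01 -1.95]
```

View pics/cmp2.png

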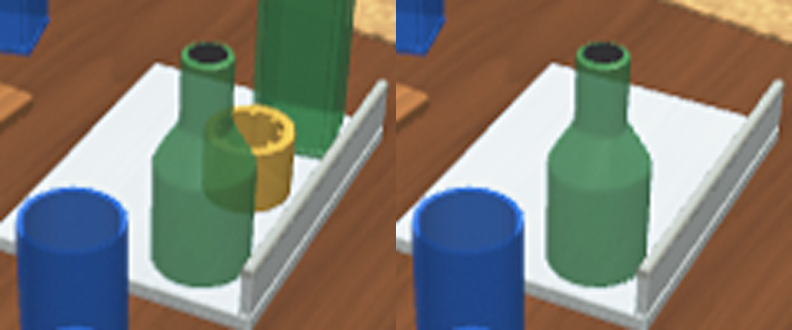

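The bottle is back within about 1 px of its original image position. Next is the vase.

Emit:
carry_out(
  commands=[
    [[0,-1,0.1,0,0,0,-0.2],[0,-3,0.4,0,0,0,-0.6],[0,-5.2,0.8,0,0,0,-1],[0,-7.4,1.1,0,0,0,-1.4],[0,-9.6,1.4,0,0,0,-1.8],[0,-11.8,1.7,0,0,0,-1.95],[0,-13.6,2,0,0,0,-1.95],[0,-14.8,2.2,0,0,0,-1.95],[0,-15.3,2.25,0,0,0,-1.95],[0,-15.3,2.25,0,0,0,-1.95],[0,-15.3,2.25,0,0,0,-1.95]],
  ],
)

```text
time: 52.98
ee_pos: [0.5059, 0.3302, 0.2502]
eef_rot: [0.791, -0.612, -0.0, 0.001]
ft_force: [0.4, 0.4, -0.7]
width: 0.0873
```

```bash
python3 plan.py .5053,.3315,.066,-75.3
```

```text
t 52.98 tcp [0.51 0.33 0.25] w 0.0873 F [ 0.4  0.4 -0.7] xaxis yaw -75.43
(0.5053, 0.3315, 0.066, -75.3) -> [-0.07 -0.    7.37] [ 0.02 -0.02 -0.03]
```

Emit:
carry_out(
  commands=[
    [[0,-0.07,0,1,0,0,0],[0,-0.07,0,2.6,0,0,0],[0,-0.07,0,4.2,0,0,0],[0,-0.07,0,5.8,0,0,0],[0,-0.07,0,6.9,0,0,0],[0,-0.07,0,7.33,0,0,0],[40,-0.07,0,7.33,0,0,0],[75,-0.07,0,7.33,0,0,0],[85,-0.07,0,7.33,0,0,0],[85,-0.07,0,7.33,0,0,0]],
  ],
  grip_force=10,
)

```text
time: 54.22
ee_pos: [0.5055, 0.3317, 0.0675]
eef_rot: [0.791, -0.612, 0.0, 0.001]
ft_force: [0.5, 0.0, 0.6]
width: 0.0603
```

```bash
python3 plan.py .5053,.3315,.066,-75.3; python3 look.py 30 50
```

```text
t 54.23 tcp [0.51 0.33 0.07] w 0.0603 F [0.5 0.  0.6] xaxis yaw -75.43
(0.5053, 0.3315, 0.066, -75.3) -> [0.01 0.01 0.06] [ 0.01 -0.01 -0.03]
[0.5055 0.3317 0.0675] 0.0603 crop origin 337 108 scale 6.0
```

View pics/scene30c.png

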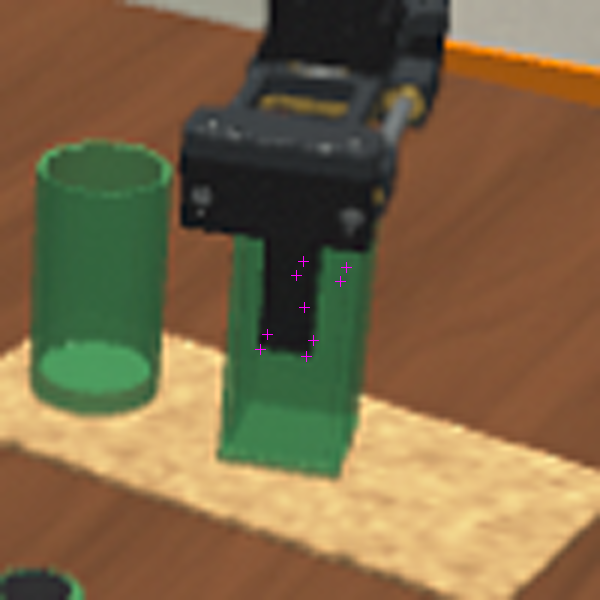

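Emit:
carry_out(
  commands=[
    [[92,0,0,0,0,0,0],[98,0,0,0,0,0,0],[104,0,0,0,0,0,0],[135,0,0,0,0,0,0],[135,0,0,0,0,0,0],[135,0,0,-0.2,0,0,0],[135,0,0,-0.8,0,0,0],[135,0,0,-2,0,0,0],[135,0,0,-3.5,0,0,0],[135,0,0,-5,0,0,0],[135,0,0,-6.2,0,0,0],[135,0,0,-6.2,0,0,0]],
  ],
  grip_force=20,
)

```text
time: 55.78
ee_pos: [0.5061, 0.333, 0.2254]
eef_rot: [0.791, -0.612, 0.001, -0.001]
ft_force: [-0.1, 0.5, -2.7]
width: 0.0518
```

```bash
python3 plan.py .581,.1012,.22,-75.5; python3 look.py 31 50
```

```text
t 55.77 tcp [0.51 0.33 0.23] w 0.0518 F [-0.1  0.5 -2.7] xaxis yaw -75.41
(0.581, 0.1012, 0.22, -75.5) -> [ 9.73 -0.56  0.22] [-0.04  0.    0.02]
[0.5061 0.333  0.2254] 0.0518 crop origin 343 47 scale 6.0
```

View pics/scene31c.png

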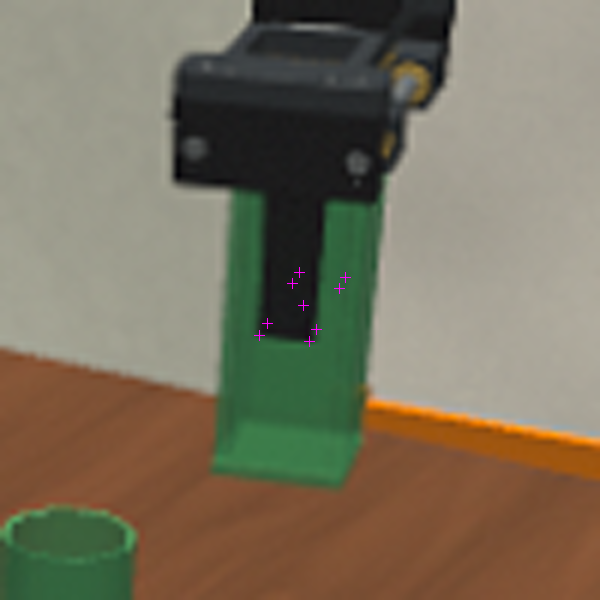

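Emit:
carry_out(
  commands=[
    [[135,0.5,0,0,0,0,0],[135,1.8,-0.1,0,0,0,0],[135,3.6,-0.2,0,0,0,0],[135,5.4,-0.3,0,0,0,0],[135,7.2,-0.4,0,0,0,0],[135,8.8,-0.5,0,0,0,0],[135,9.6,-0.55,0,-0.04,0,0.02],[135,9.73,-0.56,0,-0.04,0,0.02],[135,9.73,-0.56,0,-0.04,0,0.02],[135,9.73,-0.56,0,-0.04,0,0.02]],
  ],
)

```text
time: 57.08
ee_pos: [0.5798, 0.1023, 0.2236]
eef_rot: [0.791, -0.611, -0.001, 0.001]
ft_force: [-0.4, -0.4, -3.3]
width: 0.0523
```

```bash
python3 plan.py .581,.1012,.0735,-75.5
```

```text
t 57.08 tcp [0.58 0.1  0.22] w 0.0523 F [-0.4 -0.4 -3.3] xaxis yaw -75.36
(0.581, 0.1012, 0.0735, -75.5) -> [ 0.05 -0.05  6.  ] [ 0.03 -0.    0.03]
```

Emit:
carry_out(
  commands=[
    [[135,0.06,-0.05,0.8,0.03,0,0.03],[135,0.06,-0.05,2.2,0.03,0,0.03],[135,0.06,-0.05,3.6,0.03,0,0.03],[135,0.06,-0.05,4.8,0.03,0,0.03],[135,0.06,-0.05,5.5,0.03,0,0.03],[135,0.06,-0.05,5.75,0.03,0,0.03],[135,0.06,-0.05,5.85,0.03,0,0.03],[135,0.06,-0.05,5.9,0.03,0,0.03],[135,0.06,-0.05,5.9,0.03,0,0.03]],
  ],
)

```text
time: 58.2
ee_pos: [0.5814, 0.101, 0.0767]
eef_rot: [0.791, -0.612, 0.0, -0.0]
ft_force: [-0.2, 0.1, -1.8]
width: 0.0519
```

```bash
python3 plan.py .581,.1012,.0735,-75.5;python3 look.py 32 50
python3 - <<'E'
from h import *
a=cv2.imread("pics/scene8.png");b=cv2.imread("pics/scene32.png")
cv2.imwrite("pics/cmp3.png",np.hstack([cv2.resize(i[160:260,330:410],None,fx=5,fy=5,interpolation=2) for i in(a,b)]))
E
```

```text
t 58.2 tcp [0.58 0.1  0.08] w 0.0519 F [-0.2  0.1 -1.8] xaxis yaw -75.52
(0.581, 0.1012, 0.0735, -75.5) -> [-0.01  0.01  0.13] [-0.01 -0.01 -0.  ]
[0.5814 0.101  0.0767] 0.0519 crop origin 322 153 scale 6.0
```

View pics/cmp3.png

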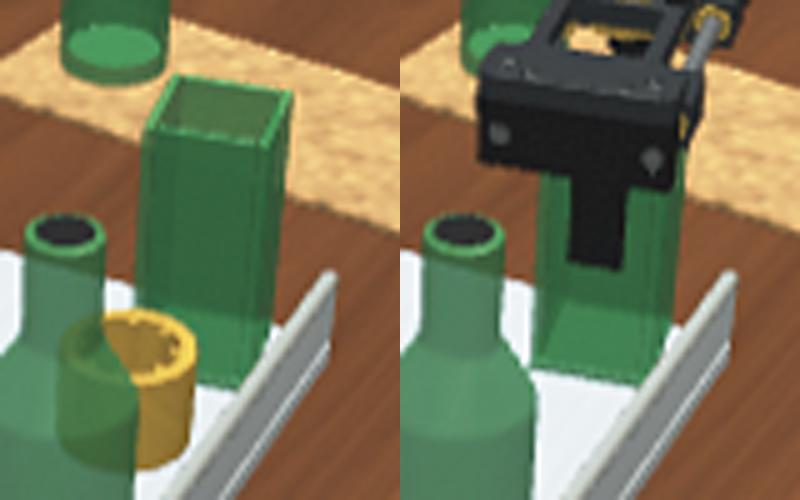

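Emit:
carry_out(
  commands=[
    [[135,-0.04,0,0.05,0,0,0],[135,-0.06,0,0.09,0,0,0],[135,-0.06,0,0.12,0,0,0],[135,-0.06,0,0.13,0,0,0],[135,-0.06,0,0.13,0,0,0]],
  ],
)

```text
time: 58.88
ee_pos: [0.581, 0.1024, 0.0734]
eef_rot: [0.791, -0.612, 0.0, -0.0]
ft_force: [0.3, 0.7, -2.8]
width: 0.0522
```

```bash
python3 plan.py .581,.1012,.0735,-75.5;python3 look.py 33 50
python3 - <<'E'
from h import *
a=cv2.imread("pics/scene8.png");b=cv2.imread("pics/scene33.png")
cv2.imwrite("pics/cmp3.png",np.hstack([cv2.resize(i[200:250,345:395],None,fx=8,fy=8,interpolation=2) for i in(a,b)]))
E
```

```text
t 58.88 tcp [0.58 0.1  0.07] w 0.0522 F [ 0.3  0.7 -2.8] xaxis yaw -75.52
(0.581, 0.1012, 0.0735, -75.5) -> [ 0.05  0.01 -0.  ] [-0.01 -0.01 -0.  ]
[0.581  0.1024 0.0734] 0.0522 crop origin 322 154 scale 6.0
```

View pics/cmp3.png

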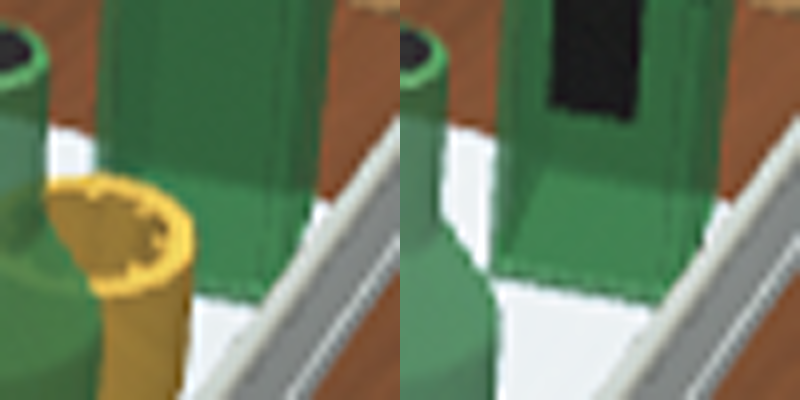

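The base edge matches its starting image to within 1 px (303 vs 305 in the ×8 crop). Lower to contact and release.

Emit:
carry_out(
  commands=[
    [[135,0,0,0.02,0,0,0],[135,0,0,0.04,0,0,0]],
  ],
)

```text
time: 59.18
ee_pos: [0.5813, 0.1025, 0.0732]
eef_rot: [0.791, -0.612, 0.001, -0.0]
ft_force: [-4.0, -1.6, 9.9]
width: 0.0517
```

Emit:
carry_out(
  commands=[
    [[135,0,0,-0.02,0,0,0],[120,0,0,-0.02,0,0,0],[100,0,0,-0.02,0,0,0],[80,0,0,-0.02,0,0,0],[40,0,0,-0.02,0,0,0],[10,0,0,-0.02,0,0,0],[0,0,0,-0.5,0,0,0],[0,0,0,-2,0,0,0],[0,0,0,-4,0,0,0],[0,0,0,-6,0,0,0],[0,0,0,-7.2,0,0,0],[0,0,0,-7.2,0,0,0]],
  ],
)

```text
time: 60.68
ee_pos: [0.582, 0.1033, 0.2567]
eef_rot: [0.791, -0.612, 0.002, -0.002]
ft_force: [0.1, -0.6, -0.7]
width: 0.0875
```

```bash
python3 plan.py .4103,.3308,.24,-85; python3 look.py 34 100
```

```text
t 60.67 tcp [0.58 0.1  0.26] w 0.0875 F [ 0.1 -0.6 -0.7] xaxis yaw -75.52
(0.4103, 0.3308, 0.24, -85.0) -> [-10.53   4.38   0.62] [-0.07 -0.01  1.9 ]
[0.582  0.1033 0.2567] 0.0875 crop origin 279 21 scale 3.0
```

View pics/scene34c.png

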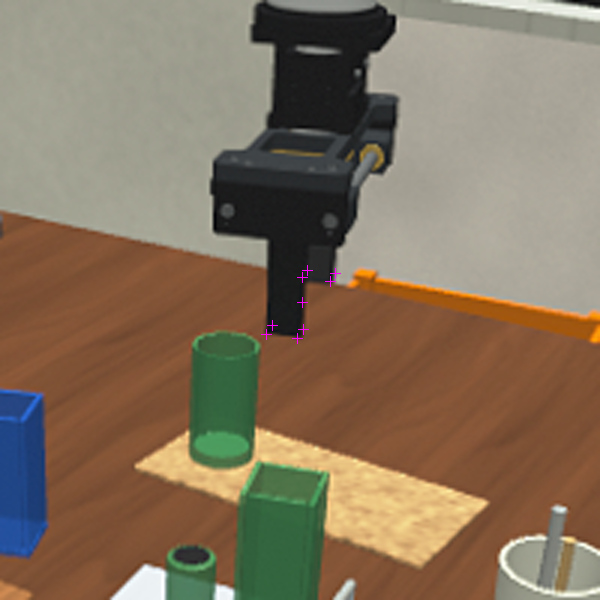

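The vase is back and standing. The tumbler is last.

Emit:
carry_out(
  commands=[
    [[0,-1,0.4,0,0,0,0.2],[0,-2.8,1.2,0,0,0,0.6],[0,-4.8,2,0,0,0,1.1],[0,-6.8,2.8,0,0,0,1.5],[0,-8.6,3.6,0,0,0,1.9],[0,-10,4.2,0.3,-0.07,0,1.9],[0,-10.5,4.38,0.6,-0.07,0,1.9],[0,-10.5,4.38,0.6,-0.07,0,1.9],[0,-10.5,4.38,0.6,-0.07,0,1.9],[0,-10.5,4.38,0.6,-0.07,0,1.9]],
  ],
)

```text
time: 61.98
ee_pos: [0.4109, 0.3286, 0.239]
eef_rot: [0.736, -0.677, -0.0, 0.001]
ft_force: [-0.0, 0.3, 0.8]
width: 0.0872
```

```bash
python3 plan.py .4103,.3308,.055,-85
```

```text
t 61.98 tcp [0.41 0.33 0.24] w 0.0872 F [-0.   0.3  0.8] xaxis yaw -85.14
(0.4103, 0.3308, 0.055, -85.0) -> [-0.1  -0.    7.36] [ 0.03 -0.02 -0.03]
```

Emit:
carry_out(
  commands=[
    [[0,-0.09,0,1,0.03,-0.02,-0.03],[0,-0.09,0,2.6,0.03,-0.02,-0.03],[0,-0.09,0,4.2,0.03,-0.02,-0.03],[0,-0.09,0,5.8,0.03,-0.02,-0.03],[0,-0.09,0,6.9,0.03,-0.02,-0.03],[0,-0.09,0,7.33,0.03,-0.02,-0.03],[40,-0.09,0,7.33,0.03,-0.02,-0.03],[60,-0.09,0,7.33,0.03,-0.02,-0.03],[68,-0.09,0,7.33,0.03,-0.02,-0.03],[68,-0.09,0,7.33,0.03,-0.02,-0.03]],
  ],
  grip_force=10,
)

```text
time: 63.22
ee_pos: [0.4106, 0.3307, 0.0563]
eef_rot: [0.737, -0.676, 0.0, -0.001]
ft_force: [0.1, 0.4, -0.9]
width: 0.065
```

```bash
python3 plan.py .4103,.3308,.055,-85;python3 look.py 35 50
```

```text
t 63.23 tcp [0.41 0.33 0.06] w 0.065 F [ 0.1  0.4 -0.9] xaxis yaw -85.01
(0.4103, 0.3308, 0.055, -85.0) -> [-0.01  0.01  0.05] [-0.01  0.01 -0.  ]
[0.4106 0.3307 0.0563] 0.065 crop origin 303 103 scale 6.0
```

View pics/scene35c.png

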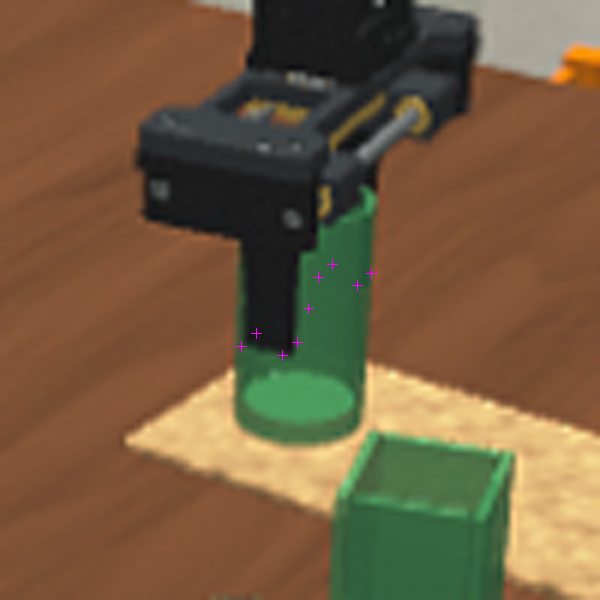

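Emit:
carry_out(
  commands=[
    [[76,0,0,0,0,0,0],[82,0,0,0,0,0,0],[88,0,0,0,0,0,0],[120,0,0,0,0,0,0],[120,0,0,0,0,0,0],[120,0,0,-0.2,0,0,0],[120,0,0,-0.8,0,0,0],[120,0,0,-2,0,0,0],[120,0,0,-3.5,0,0,0],[120,0,0,-5,0,0,0],[120,0,0,-6.6,0,0,0],[120,0,0,-7,0,0,0]],
  ],
  grip_force=20,
)

```text
time: 64.78
ee_pos: [0.4109, 0.3316, 0.2343]
eef_rot: [0.737, -0.675, 0.001, -0.002]
ft_force: [-0.2, 0.3, -2.2]
width: 0.0564
```

```bash
python3 plan.py .4103,.3308,.23,-85 .51,.0215,.23,-85
```

```text
t 64.78 tcp [0.41 0.33 0.23] w 0.0564 F [-0.2  0.3 -2.2] xaxis yaw -84.98
(0.4103, 0.3308, 0.23, -85.0) -> [0.03 0.03 0.17] [-0.05  0.03  0.  ]
(0.51, 0.0215, 0.23, -85.0) -> [12.7  -2.87  0.16] [-0.05  0.03  0.  ]
```

Emit:
carry_out(
  commands=[
    [[120,0.5,-0.1,0,0,0,0],[120,1.8,-0.4,0,0,0,0],[120,3.6,-0.8,0,0,0,0],[120,5.6,-1.3,0,0,0,0],[120,7.6,-1.7,0,0,0,0],[120,9.6,-2.2,0,0,0,0],[120,11.3,-2.55,0,0,0,0],[120,12.4,-2.8,0,-0.05,0.03,0],[120,12.7,-2.87,0,-0.05,0.03,0],[120,12.7,-2.87,0,-0.05,0.03,0],[120,12.7,-2.87,0,-0.05,0.03,0]],
  ],
)

```text
time: 66.15
ee_pos: [0.5096, 0.0229, 0.2337]
eef_rot: [0.738, -0.675, 0.0, 0.0]
ft_force: [-0.1, 0.7, -1.5]
width: 0.0565
```

```bash
python3 plan.py .51,.0215,.066,-85
```

```text
t 66.15 tcp [0.51 0.02 0.23] w 0.0565 F [-0.1  0.7 -1.5] xaxis yaw -84.87
(0.51, 0.0215, 0.066, -85.0) -> [ 0.06 -0.01  6.71] [ 0.   -0.    0.03]
```

Emit:
carry_out(
  commands=[
    [[120,0.06,0,0.8,0,0,0.03],[120,0.06,0,2.2,0,0,0.03],[120,0.06,0,3.6,0,0,0.03],[120,0.06,0,5,0,0,0.03],[120,0.06,0,6,0,0,0.03],[120,0.06,0,6.5,0,0,0.03],[120,0.06,0,6.68,0,0,0.03],[120,0.06,0,6.75,0,0,0.03],[120,0.06,0,6.78,0,0,0.03],[120,0.06,0,6.78,0,0,0.03]],
  ],
)

```text
time: 67.4
ee_pos: [0.5101, 0.0213, 0.0647]
eef_rot: [0.737, -0.676, 0.0, -0.0]
ft_force: [-0.8, -0.5, -2.2]
width: 0.0563
```

```bash
python3 plan.py .51,.0215,.0623,-85;python3 look.py 36 50
python3 - <<'E'
from h import *
a=cv2.imread("pics/scene2.png");b=cv2.imread("pics/scene36.png")
cv2.imwrite("pics/cmp4.png",np.hstack([cv2.resize(i[180:260,290:370],None,fx=5,fy=5,interpolation=2) for i in(a,b)]))
E
```

```text
t 67.4 tcp [0.51 0.02 0.06] w 0.0563 F [-0.8 -0.5 -2.2] xaxis yaw -85.04
(0.51, 0.0215, 0.0623, -85.0) -> [-0.01  0.    0.1 ] [-0.01 -0.   -0.01]
[0.5101 0.0213 0.0647] 0.0563 crop origin 272 165 scale 6.0
```

View pics/cmp4.png

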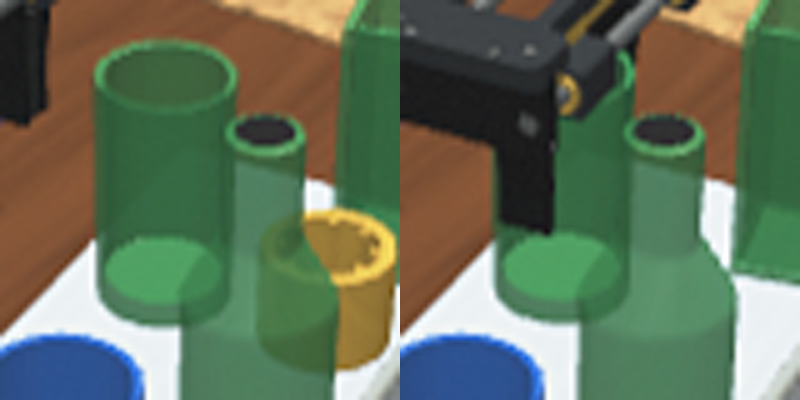

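The tumbler is within about 0.6 px of its start. I'll nudge it 1.5 mm to +y and lower it.

Emit:
carry_out(
  commands=[
    [[120,-0.06,0,0.02,0,0,0],[120,-0.07,0,0.05,0,0,0],[120,-0.07,0,0.08,0,0,0],[120,-0.07,0,0.1,0,0,0],[120,-0.07,0,0.1,0,0,0]],
  ],
)

```text
time: 68.08
ee_pos: [0.5099, 0.023, 0.0621]
eef_rot: [0.737, -0.676, 0.0, -0.0]
ft_force: [0.1, 0.4, -2.0]
width: 0.0565
```

Emit:
carry_out(
  commands=[
    [[120,0,0,0.02,0,0,0],[120,0,0,0.04,0,0,0]],
  ],
)

```text
time: 68.32
ee_pos: [0.51, 0.023, 0.0621]
eef_rot: [0.737, -0.676, 0.001, 0.0]
ft_force: [-7.9, -0.8, 17.6]
width: 0.0565
```

Emit:
carry_out(
  commands=[
    [[120,0,0,-0.02,0,0,0],[100,0,0,-0.02,0,0,0],[86,0,0,-0.02,0,0,0],[70,0,0,-0.02,0,0,0],[40,0,0,-0.02,0,0,0],[10,0,0,-0.02,0,0,0],[0,0,0,-0.5,0,0,0],[0,0,0,-2,0,0,0],[0,0,0,-4,0,0,0],[0,0,0,-6,0,0,0],[0,0,0,-7.8,0,0,0],[0,0,0,-7.8,0,0,0]],
  ],
)

```text
time: 69.82
ee_pos: [0.5115, 0.0238, 0.2613]
eef_rot: [0.737, -0.676, 0.003, -0.002]
ft_force: [0.3, -0.4, -0.6]
width: 0.0871
```

```bash
python3 plan.py .45,.33,.3,-85
```

```text
t 69.83 tcp [0.51 0.02 0.26] w 0.0871 F [ 0.3 -0.4 -0.6] xaxis yaw -85.01
(0.45, 0.33, 0.3, -85.0) -> [-12.41   1.37  -1.58] [-0.08 -0.02 -0.  ]
```

Move the arm aside over the mat for a clear final look.

Emit:
carry_out(
  commands=[
    [[0,-1,0.1,-0.5,0,0,0],[0,-3,0.3,-1.2,0,0,0],[0,-5,0.5,-1.6,0,0,0],[0,-7,0.8,-1.6,0,0,0],[0,-9,1,-1.6,0,0,0],[0,-11,1.2,-1.6,0,0,0],[0,-12.4,1.37,-1.6,0,0,0],[0,-12.4,1.37,-1.6,0,0,0],[0,-12.4,1.37,-1.6,0,0,0],[0,-12.4,1.37,-1.6,0,0,0]],
  ],
)

```text
time: 71.08
ee_pos: [0.4508, 0.3284, 0.3003]
eef_rot: [0.736, -0.676, 0.004, -0.002]
ft_force: [0.2, -0.0, -0.2]
width: 0.0871
```

Run:
```python
from h import *
for n,box,o in(("scene",(270,165,410,295),"scene0"),("top",(235,195,375,315),"top0")):
    b=r.camera(n);cv2.imwrite(f"pics/{n}40.png",b);a=cv2.imread(f"pics/{o}.png");x0,y0,x1,y1=box
    cv2.imwrite(f"pics/fin_{n}.png",np.hstack([cv2.resize(i[y0:y1,x0:x1],None,fx=2.8,fy=2.8,interpolation=2) for i in(a,b)]))
```

```text
(no output)
```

View pics/fin_scene.png

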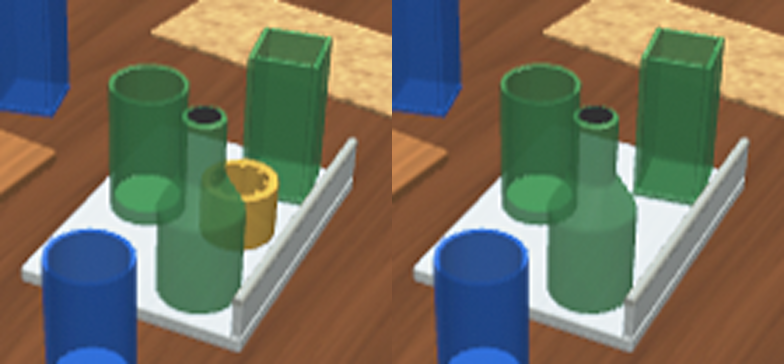

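View pics/fin_top.png

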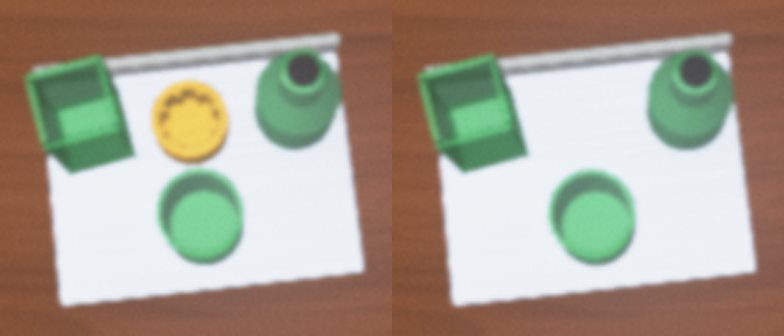

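View pics/top40.png

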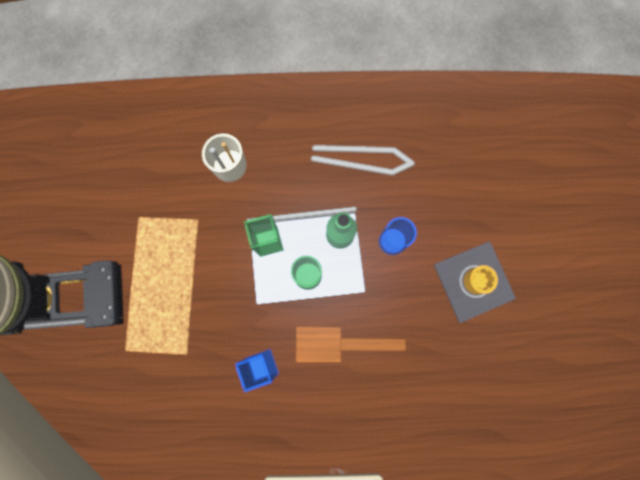

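The final views match the start to within about 1 px for all three glasses. The mould is on the circle (top px ~(480,281)), and the paddle, jacks, pot and blue look-alikes haven't moved. Handing in.

```bash
python3 -c "
from bench import r
print(r.close_job())"
```

```text
the job is handed in; nothing more can be done
None
```

I finished the job in the order asked and handed it in at about 71 s of the 144 s allowed; the hand-in gives no verdict.

- **Order:** I moved the tumbler, vase and bottle to the cork mat, all standing and released. I then stood the brass mould on the plate and put the bottle, vase and tumbler back on the rack.
- **Glass:** in both camera views, each piece is upright and within about 1 px (1–2 mm) of where it started.
- **Mould:** it stands upright inside the marked circle, about 1–2 mm off centre, with a gap visible all round.
- **Left alone:** the paddle, jacks, pot and blue look-alikes show no movement in the pictures.
- **Forces:** the highest wrist force I read was about 19 N, when the tumbler touched down on the rack. I only read forces at the end of each move, so brief peaks in between could have been higher.

**Disagreements:** the two cameras differed by about 10 mm at the rack, more than the stated 2 mm. I corrected for this by comparing both views with the gripper's known position and the tumbler on the mat. Gripping the tumbler and the vase also slid each about 2–3 mm, which I allowed for when putting them back.

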